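# Clear a sign panel and fish its D-ring hangers from behind the drying guard

## Robot

A 6-joint arm with a two-finger parallel gripper is mounted at the origin on the work surface. World frame = base frame: x ahead of the robot, y to its left, z up, the work surface at z = 0. Lengths are in m, angles in rad, forces in N, time in s.
With the tool pointing down it reaches from about 0.325 to 0.875 m from the base axis. Payload 4.4 kg.
Tool frame: the origin (TCP) lies between the finger pads; the fingertips stand ctrl.tip_reach ahead of it and the grasp point (between the pads) lies 3 mm ahead of it (ctrl.tip_reach is the distance from the TCP to the fingertips, in m); z points along the fingers, y is the direction in which the jaws open and shut (so a half turn about z gives the same grasp; the last joint's range is limited). The gripper opens to 85 mm and grips with 20 to 120 N. Pads are 22 mm wide; open, the fingers measure 114 mm over their backs; the gripper's body (76 mm by 85 mm) begins 54 mm behind the grasp point. The pads swing forward as they close: fully open they stand 13 mm farther back than shut.
Start: joints at [-1.478, 0.207, 1.542, -0, 1.393, -0.15], TCP at [0.138, -0.558, 0.253] pointing down, gripper open.
Joint ranges: [-2.73, 2.73], [-0.86, 2.22], [0.23, 2.46], [-1.11, 4.25], [0.08, 2.63], [-2.82, 2.82]. Speed limits (rad/s): [2.79, 2.79, 3.14, 3.14, 3.14, 3.14].

## Interface

Orientations are given as a unit quaternion [x, y, z, w].
In Python, from bench import ctrl gives the robot as it stands.
- The arm moves only by the shell command python3 -m pendant 'ROWS' [OPENING]. ROWS is JSON, a list of rows, each a list of 4 numbers: the shift along the tool's x, y, z in m, then the turn about the tool's z in degrees. A call has exactly 8 rows; each row shifts and turns the pose as measured when the row begins, along the tool's axes as they then stand; what a row does not reach is not made up. A row lasts 1/10 s, in which the tool goes at most 50 mm and 8.59 degrees, less where a joint would pass 70% of its speed; a pose out of reach is approached as far as the arm can. A call with a gripper value outside its range is refused whole. OPENING is the opening, from -1 (shut) to 1 (fully open), set as the call begins (- or left out, the last holds). The fingers move at their own pace and stop on an object; the grip force is fixed at half the most. Time passes only in rows, so rows that do not move let the fingers close, or fill a call up. It gives the time, the measured TCP pose, the force and the opening at its end, in the units of the state.
- ctrl.observe(): the state, without advancing time (a new reading comes with each control period).
- ctrl.get_image(name): name is "side" or "top" or "wrist"; returns a dict with "pixels" (400x640x3 uint8, blue, green, red), "mtx" (3x3 intrinsics, pixels), "k1" (the pictures are not rectified: a ray, as slopes to the right and down, at radius r is drawn at 1 + k1 r^2 times it, then the intrinsics apply), "rvec" (rotation vector, rad) and "tvec" (3), from world to camera coordinates, as OpenCV has them. Camera axes: x right, y down, z forward; pixel columns grow to the right and rows downward; lengths in m; the calibration is good to about 2 mm. A picture is of the moment at which its call begins. There is no depth.
- ctrl.sign_off(): hands the job in, once; it reports no verdict.
The state is a dict: "time_s": time; "joint_positions": joint angles; "dq": joint speeds; "effort": joint torques, N m; "ee_pos": TCP position; "orientation": TCP orientation; "wrist_force": force on the tool from outside, world axes, zero at the start; "ft_torque": the same for the moment, N m; "grip_width": finger opening in m.
Only numpy, scipy, OpenCV 4.12 (cv2) and the standard library are available. Lean on these libraries where they do the work, as an engineer would, in place of code of your own. Each camera call takes 0.05 s, during which the arm holds its last target. There are 200 camera calls.

## Task

Get the sign panel ready for its hangers: with the scraper block push every wood chip off it into the trough along its near edge, and once it is clean lay every D-ring hanger flat on the panel, within its edges and not overlapping, each strap running square from near edge to far edge (ring either way). The hangers have been dropped behind the wire guard: draw them out through its open side with the hooked rod, keeping your fingers off them until they are out, and leave the wet strip in there and the tape roll on the bench where they are. Finish with the scraper block and the hooked rod standing on the rubber mat again.

Things in the scene. Friction and masses are not known exactly. Their poses are not given: they have to be found in the camera images.
- holder: fixed plywood holder with a plank sign panel. Origin at bench level under the panel's middle, +x away from the robot, +y left. Panel top 24 mm up, x -95..+95, y -105..+105 mm; 12 mm fences on its far, left, right edges, tops at 34 mm. Its near edge (x -95) drops into an aluminium chip trough, x -187..-95, y -114..+114 mm, floor at 3, wall tops at 26 mm
- guard: fixed low cage of dark steel wire over a drying bay. Origin at bench level in the middle of its opening, +x inwards. Covers x 0..310, y -112..+112 mm; top wires at 60 mm, 32 mm apart (nothing passes through), wires also close the long sides and deep end; only the side at x 0 is open, 57 mm high, 214 mm wide. The bare bench (height 0) is its floor
- mat: fixed black rubber tool mat, 110 (x) x 450 (y) x 3 mm; origin at the middle of its underside, +x away from the robot, +y left
- hook: hooked rod, 140 g: wooden handle 80 x 26 x 28 mm (x -40..+40), then an 8 mm steel rod along +x, axis 22 mm above the handle's underside, ending in an 8 mm pin turned straight down at x +190, its foot level with the handle's underside; 18 mm clear below the rod. Origin mid-handle on its underside, z up. It stands by itself on handle and pin
- hook_tip (a point): foot of the hooked rod's down-turned pin, 190 mm along +x from the hook's origin, at the level of the handle's underside
- scraper: scraper block, 60 mm high: grey blade 30 (x) x 120 (y) x 14 mm below, wooden grip 22 (x) x 104 (y) mm above it from 14 to 60 mm. Origin at the middle of its underside, z up. About 220 g. It pushes with a long face
- strip: freshly painted blue wooden strip 36 (x) x 170 (y) x 14 mm, 300 g, wet, lying across the deep end of the bay behind the guard (centre about 278 mm from the opening); origin at the middle of its underside; to be left alone
- tape: upright-axis roll of masking tape, 96 mm across, 36 mm high, on the bench; origin at the middle of its underside; a bystander
- hanger1: steel D-ring hanger lying flat, 60 g; 2 or 3 alike are present (others None). Strap 70 x 24 x 6 mm, origin mid-strap on its underside, +x along the strap to the ring. Barrel 10 mm high at x +39; then a rigid ring of 7 mm wire, top 7.5 mm, 43 wide, to x +81.5; its window is 29 wide, x +44..+74, centred at (+59, 0). Starts behind the guard, ring roughly towards the opening
- hanger1_ring (a point): outer end of the ring of hanger1, 81.5 mm along +x from its origin, at underside level
- hanger2: steel D-ring hanger lying flat, 60 g; 2 or 3 alike are present (others None). Strap 70 x 24 x 6 mm, origin mid-strap on its underside, +x along the strap to the ring. Barrel 10 mm high at x +39; then a rigid ring of 7 mm wire, top 7.5 mm, 43 wide, to x +81.5; its window is 29 wide, x +44..+74, centred at (+59, 0). Starts behind the guard, ring roughly towards the opening
- hanger2_ring (a point): outer end of the ring of hanger2, 81.5 mm along +x from its origin, at underside level
- hanger3: steel D-ring hanger lying flat, 60 g; 2 or 3 alike are present (others None). Strap 70 x 24 x 6 mm, origin mid-strap on its underside, +x along the strap to the ring. Barrel 10 mm high at x +39; then a rigid ring of 7 mm wire, top 7.5 mm, 43 wide, to x +81.5; its window is 29 wide, x +44..+74, centred at (+59, 0). Starts behind the guard, ring roughly towards the opening
- hanger3_ring (a point): outer end of the ring of hanger3, 81.5 mm along +x from its origin, at underside level
- chip1: pale wood chip, 42 x 22 x 8 mm (x, y, z), about 12 g; origin at the middle of its underside; three to five chips are present, the others absent (None); starts loose and flat on the panel
- chip2: pale wood chip, 36 x 26 x 9 mm (x, y, z), about 12 g; origin at the middle of its underside; three to five chips are present, the others absent (None); starts loose and flat on the panel
- chip3: pale wood chip, 44 x 20 x 8 mm (x, y, z), about 12 g; origin at the middle of its underside; three to five chips are present, the others absent (None); starts loose and flat on the panel
- chip4: pale wood chip, 34 x 24 x 10 mm (x, y, z), about 12 g; origin at the middle of its underside; three to five chips are present, the others absent (None); starts loose and flat on the panel
- chip5: pale wood chip, 40 x 26 x 8 mm (x, y, z), about 12 g; origin at the middle of its underside; three to five chips are present, the others absent (None); starts loose and flat on the panel

How it is judged:
By the outcome, as a careful person would: the job done as asked, in the order asked, and still so for the second after the job is handed in, with the robot touching nothing.
Of chip1, chip2, chip3, chip4, chip5 only 3 to 5 are there at a start; the rules pass over those that are not, and their reading is None.
Of hanger1, hanger2, hanger3 only 2 to 3 are there at a start; the rules pass over those that are not, and their reading is None.
At some moment in a run one of hanger1, hanger2, hanger3 may be knocked a few centimetres aside while the robot is not near it.
Once in a run the grip may slacken for a moment while it holds something.
It also fails if it takes over 210 s, if anything falls off the work surface, if the arm or the gripper's body presses on something with over 40 N, if the wrist force passes 120 N, or if a joint passes its speed limit or range.

## Working session

There is one attempt and no reset: what is moved stays moved. The work goes in short steps, Python scripts to look and compute and a shell command to move; the robot and the scene stay as the last step left them, time stands still between calls to the robot, and variables do not carry over. Pictures are saved under pics/ and viewed, about 12 in all and at most 16, crops included, and the job is handed in when it is done.

```bash
ls; mkdir -p pics; cat > h.py <<'E'
import numpy as np, cv2
from bench import ctrl
def grab(n,save=None):
    im=ctrl.get_image(n)
    if save: cv2.imwrite('pics/'+save,im['pixels'])
    np.savez('last_'+n+'.npz',**im)
    return im
def load(n): return dict(np.load('last_'+n+'.npz'))
def ray(im,uv):
    K=im['mtx'];k=float(im['k1'])
    d=(np.asarray(uv,float).reshape(-1,2)-[K[0,2],K[1,2]])/[K[0,0],K[1,1]]
    u=d.copy()
    for _ in range(30): u=d/(1+k*(u**2).sum(1,keepdims=True))
    R=cv2.Rodrigues(im['rvec'])[0]
    D=np.c_[u,np.ones(len(u))]@R
    C=-R.T@np.ravel(im['tvec'])
    return C,D
def onz(im,uv,z):
    C,D=ray(im,uv); return C+D*((z-C[2])/D[:,2])[:,None]
def proj(im,P):
    R=cv2.Rodrigues(im['rvec'])[0]
    c=np.asarray(P,float).reshape(-1,3)@R.T+np.ravel(im['tvec'])
    u=c[:,:2]/c[:,2:]; u=u*(1+float(im['k1'])*(u**2).sum(1,keepdims=True))
    K=im['mtx']; return u*[K[0,0],K[1,1]]+[K[0,2],K[1,2]]
E
python3 - <<'E'
from h import *
for n in ('top','side'):
    im=grab(n,n+'0.png'); R=cv2.Rodrigues(im['rvec'])[0]
    print(n,im['mtx'].round(1).tolist(),im['k1'],(-R.T@np.ravel(im['tvec'])).round(3),R[2].round(3))
s=ctrl.observe();print(s, ctrl.tip_reach)
E
```

```text
pics
top [[440.9, 0.0, 320.3], [0.0, 440.9, 204.7], [0.0, 0.0, 1.0]] 0.0050670354203252105 [0.439 0.019 1.388] [ 0.073 -0.003 -0.997]
side [[411.2, 0.0, 314.2], [0.0, 411.2, 197.6], [0.0, 0.0, 1.0]] -0.07147838475150929 [ 0.316 -0.683  0.84 ] [ 0.234  0.653 -0.72 ]
{'time_s': 0.1, 'joint_positions': array([-1.47849374e+00,  2.07353478e-01,  1.54282612e+00, -7.16021453e-06,
        1.39353120e+00, -1.50498773e-01]), 'dq': array([-6.96888560e-05, -2.42053036e-03, -2.69607004e-03, -5.75388756e-04,
       -5.52317737e-04, -1.71889882e-03]), 'effort': array([-3.31796082e-04, -3.84089041e+01, -2.92549807e+01, -1.00624229e-04,
        4.80967312e-03, -1.68028816e-05]), 'ee_pos': array([ 0.13816991, -0.55748005,  0.2522241 ]), 'orientation': array([ 9.92639350e-01,  1.21103259e-01,  2.72908032e-05, -1.05872684e-03]), 'wrist_force': array([-0.61696414, -0.50527744, -0.27818089]), 'ft_torque': array([-0.05062888,  0.02077745, -0.04177725]), 'grip_width': 0.08523359011031847} 0.022
```

View pics/top0.png

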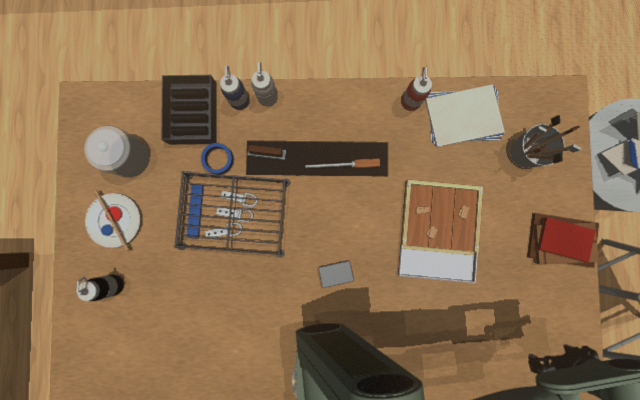

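View pics/side0.png

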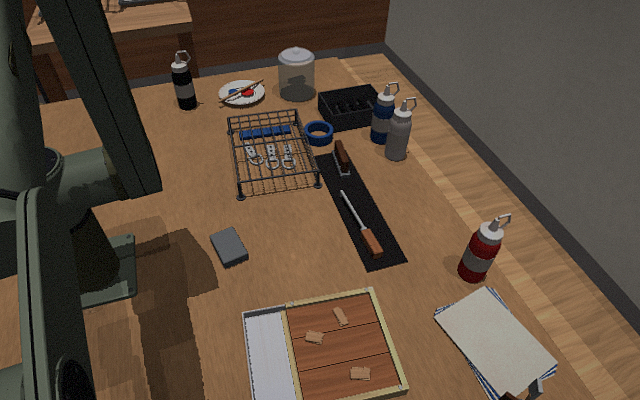

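```bash
cat >> h.py <<'E'
def yawof(s):
    from scipy.spatial.transform import Rotation as Ro
    R=Ro.from_quat(s['orientation']).as_matrix(); return R
def st():
    s=ctrl.observe(); R=yawof(s)
    print('t%.1f'%s['time_s'],'tcp',(s['ee_pos']*1000).round(1),'toolx dir %.1f'%np.degrees(np.arctan2(R[1,0],R[0,0])),'zdown',R[:,2].round(3),'F',s['wrist_force'].round(1),'w %.1f'%(s['grip_width']*1000),'q6 %.2f'%s['joint_positions'][5])
    return s,R
def go(x=None,y=None,z=None,xd=None):
    """needed turn (deg about tool z) and then shift in tool axes after the turn (mm)"""
    s,R=st(); p=s['ee_pos']*1000; a=np.degrees(np.arctan2(R[1,0],R[0,0]))
    t=np.array([p[0] if x is None else x,p[1] if y is None else y,p[2] if z is None else z])-p
    b=a if xd is None else xd
    turn=-((b-a+180)%360-180)
    c,q=np.cos(np.radians(b)),np.sin(np.radians(b))
    print('turn %.1f'%turn,'then shift x %.1f y %.1f z %.1f mm'%(c*t[0]+q*t[1], q*t[0]-c*t[1], -t[2]))
E
python3 - <<'E'
from h import *
im=load('top')
def P(n,uv,z): print(n,(onz(im,uv,z)*1000).round(0)[:,:2].tolist())
P('mat',[[247,141],[388,143],[388,175],[247,173]],.003)
P('scr',[[248,150],[285,154]],.03)
P('hook handle',[[355,163],[380,163]],.028); P('pin',[[306,167]],.0)
P('guard top',[[182,174],[287,182],[282,253],[178,247]],.06)
P('holder fence outer',[[406,181],[482,186]],.034);P('trough',[[400,277],[476,280]],.026)
P('chips',[[424,210],[463,212],[432,232]],.032)
P('rings',[[250,200],[247,215],[237,230]],.007)
P('tape',[[216,159]],.036);P('grey',[[335,273]],.02)
# masks
hsv=cv2.cvtColor(im['pixels'],cv2.COLOR_BGR2HSV)
for n,uv in dict(mat=(300,150),fence=(404,220),panel=(445,200),grip=(266,151),blade=(283,155),handle=(368,163),chip=(424,210),chip2=(463,212),ring=(222,212),bench=(330,220)).items(): print(n,hsv[uv[1],uv[0]])
E
```

```text
mat [[747.0, 245.0], [735.0, -204.0], [632.0, -201.0], [644.0, 245.0]]
scr [[713.0, 238.0], [699.0, 122.0]]
hook handle [[668.0, -95.0], [667.0, -173.0]]
pin [[662.0, 58.0]]
guard top [[635.0, 433.0], [607.0, 115.0], [393.0, 131.0], [415.0, 443.0]]
holder fence outer [[609.0, -251.0], [590.0, -486.0]]
trough [[314.0, -226.0], [302.0, -459.0]]
chips [[518.0, -305.0], [511.0, -425.0], [450.0, -327.0]]
rings [[558.0, 235.0], [511.0, 245.0], [465.0, 276.0]]
tape [[685.0, 336.0]]
grey [[328.0, -28.0]]
mat [12 85 51]
fence [ 20 100 128]
panel [ 12 146 152]
grip [ 12 143  91]
blade [ 38   9 111]
handle [ 12 149 151]
chip [ 15 115 173]
chip2 [ 14 117 177]
ring [ 60   3 184]
bench [ 16 123 151]
```

```bash
python3 -c "
import cv2
a=cv2.imread('pics/top0.png')
g=cv2.resize(a[165:262,172:297],None,fx=5,fy=5,interpolation=cv2.INTER_CUBIC)
cv2.imwrite('pics/c1.png',g)"
```

```text
(no output)
```

View pics/c1.png

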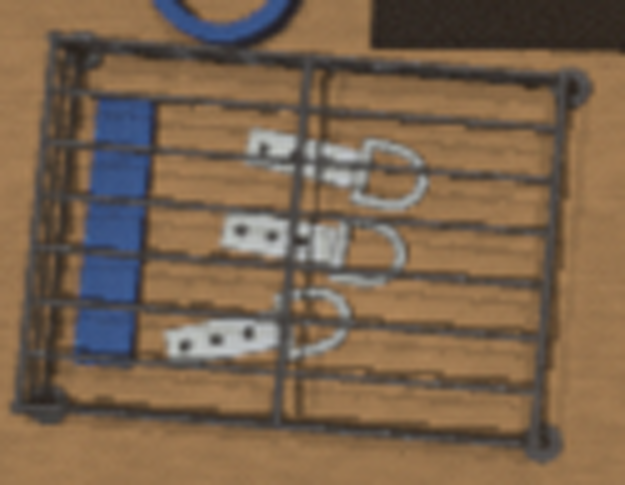

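The top view shows three hangers under the guard, with window centres near px (251,200), (246,215) and (235,229). There are three chips on the panel, and the scraper and hook are on the mat. I'll turn first, then travel to the scraper.

```bash
python3 -m pendant '[[0,0,0,-8.5],[0,0,0,-8.5],[0,0,0,-8.5],[0,0,0,-8.5],[0,0,0,-8.5],[0,0,0,-8.5],[0,0,0,-8.5],[0,0,0,-8.5]]' 1
python3 -c "
from h import *
go(690,180,250,83)"
```

```text
time_s: 0.9
ee_pos: [0.1378, -0.5539, 0.2463]
orientation: [0.749, 0.662, 0.004, -0.005]
wrist_force: [0.0, -0.0, -0.3]
grip_width: 0.0854
t0.9 tcp [ 137.8 -553.9  246.3] toolx dir 82.9 zdown [-0.001  0.013 -1.   ] F [ 0.  -0.  -0.3] w 85.4 q6 -1.36
turn -0.1 then shift x 795.7 y 458.6 z -3.7 mm
```

```bash
python3 -m pendant '[[0.043,0.0248,0,0],[0.043,0.0248,0,0],[0.043,0.0248,0,0],[0.043,0.0248,0,0],[0.043,0.0248,0,0],[0.043,0.0248,0,0],[0.043,0.0248,0,0],[0.043,0.0248,0,0]]' | head -2
python3 -m pendant '[[0.043,0.0248,0,0],[0.043,0.0248,0,0],[0.043,0.0248,0,0],[0.043,0.0248,0,0],[0.043,0.0248,0,0],[0.043,0.0248,0,0],[0.043,0.0248,0,0],[0.043,0.0248,0,0]]' | head -2
python3 -c "
from h import *
go(690,180,250,83)"
```

```text
time_s: 1.7
ee_pos: [0.3756, -0.2352, 0.2459]
time_s: 2.5
ee_pos: [0.6153, 0.085, 0.2475]
t2.5 tcp [615.3  85.  247.5] toolx dir 82.4 zdown [-0.007  0.016 -1.   ] F [ 0.9 -0.1 -0.7] w 85.4 q6 0.12
turn -0.6 then shift x 103.4 y 62.5 z -2.5 mm
```

```bash
python3 -m pendant '[[0.034,0.021,0,0],[0.034,0.021,0,0],[0.034,0.021,0,0],[0,0,0,0],[0,0,0,0],[0,0,0,0],[0,0,0,0],[0,0,0,0]]' | head -2
python3 -c "
from h import *
go(706,180,250,83)
im=grab('wrist','w1.png'); R=cv2.Rodrigues(im['rvec'])[0]
print(im['mtx'].round(1).tolist(),im['k1'],(-R.T@np.ravel(im['tvec'])).round(3),R.round(2).tolist())"
```

```text
time_s: 3.3
ee_pos: [0.6918, 0.186, 0.2409]
t3.3 tcp [691.8 186.  240.9] toolx dir 82.7 zdown [-0.017  0.015 -1.   ] F [ 0.7  0.3 -0.2] w 85.5 q6 0.26
turn -0.3 then shift x -4.3 y 14.8 z -9.1 mm
[[279.0, 0.0, 325.5], [0.0, 279.0, 203.5], [0.0, 0.0, 1.0]] -0.03927801601802252 [0.704 0.261 0.361] [[0.99, -0.13, -0.02], [-0.12, -0.95, 0.29], [-0.06, -0.29, -0.96]]
```

View pics/w1.png

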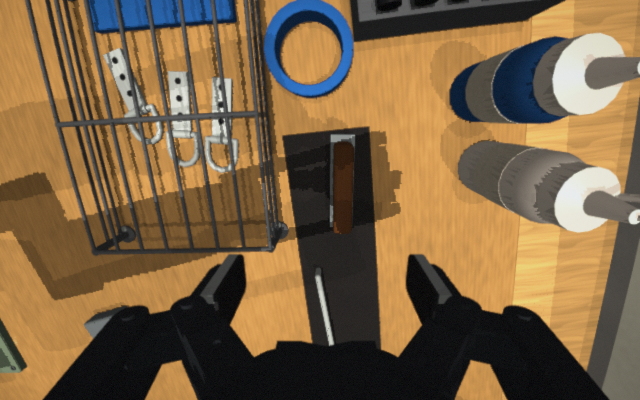

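```bash
python3 - <<'E'
from h import *
im=load('wrist')
hsv=cv2.cvtColor(im['pixels'],cv2.COLOR_BGR2HSV)
print(hsv[190,344],hsv[138,342],hsv[200,333],hsv[240,300])
m=((hsv[...,0]<16)&(hsv[...,1]>110)).astype(np.uint8); m[:, :325]=0; m[:,365:]=0; m[:130]=0;m[245:]=0
n,l,s,c=cv2.connectedComponentsWithStats(m); k=1+s[1:,4].argmax(); print(s[k],c[k]); 
cn=np.argwhere(l==k)[:,::-1].astype(np.float32); r=cv2.minAreaRect(cn);b=cv2.boxPoints(r);print(b.round(1).tolist())
print('grip box@63',(onz(im,b,.063)*1000).round(0)[:,:2].tolist())
def P(n,uv,z): print(n,(onz(im,uv,z)*1000).round(0)[:,:2].tolist())
P('blade end @17',[[331,134],[355,134]],.017)
P('mat',[[284,135],[369,127]],.003)
P('guard open top',[[93,251],[277,249]],.06)
P('ringcent',[[147,124],[184,150],[221,156]],.004)
P('strapfar',[[114,51],[178,73],[220,80]],.006)
P('pin',[[318,268]],.025)
E
```

```text
[ 12 167  67] [ 66   9 142] [ 15 131  39] [10 34 45]
[ 333  142   21   92 1715] [342.68104956 187.13702624]
[[332.0, 232.89999389648438], [334.1000061035156, 141.6999969482422], [353.6000061035156, 142.1999969482422], [351.5, 233.39999389648438]]
grip box@63 [[690.0, 135.0], [704.0, 238.0], [725.0, 234.0], [712.0, 132.0]]
blade end @17 [[702.0, 243.0], [730.0, 240.0]]
mat [[643.0, 249.0], [750.0, 245.0]]
guard open top [[390.0, 144.0], [622.0, 121.0]]
ringcent [[472.0, 286.0], [511.0, 248.0], [558.0, 234.0]]
strapfar [[457.0, 374.0], [529.0, 338.0], [578.0, 323.0]]
pin [[663.0, 70.0]]
```

```bash
python3 -m pendant '[[0.001,0.0155,0.02,0.5],[0,0,0.03,0],[0,0,0.03,0],[0,0,0.03,0],[0,0,0,0],[0,0,0,0],[0,0,0,0],[0,0,0,0]]' | head -2
python3 -c "
from h import *
go(708,185,48,82.3)"
```

```text
time_s: 4.15
ee_pos: [0.7102, 0.1817, 0.1393]
t4.2 tcp [710.2 181.7 139.3] toolx dir 81.8 zdown [-0.001  0.017 -1.   ] F [ 0.1  0.2 -0.2] w 85.3 q6 0.26
turn -0.5 then shift x 3.0 y -2.6 z 91.3 mm
```

```bash
python3 -m pendant '[[0.003,-0.0026,0.023,-0.5],[0,0,0.023,0],[0,0,0.023,0],[0,0,0.02,0],[0,0,0,0],[0,0,0,0],[0,0,0,0],[0,0,0,0]]' | head -2
python3 -m pendant '[[0,0,0,0],[0,0,0,0],[0,0,0,0],[0,0,0,0],[0,0,0,0],[0,0,0,0],[0,0,0,0],[0,0,0,0]]' -1
python3 -c "
from h import *
go(708,185,48,82.3)"
```

```text
time_s: 4.95
ee_pos: [0.7205, 0.1884, 0.0682]
time_s: 5.75
ee_pos: [0.7217, 0.1889, 0.073]
orientation: [0.752, 0.658, 0.02, 0.003]
wrist_force: [-1.9, -0.0, 2.1]
grip_width: 0.0225
t5.8 tcp [721.7 188.9  73. ] toolx dir 82.4 zdown [ 0.034  0.022 -0.999] F [-1.9 -0.   2.1] w 22.5 q6 0.26
turn 0.1 then shift x -5.7 y -13.0 z 25.0 mm
```

```bash
python3 -m pendant '[[0,0,0,0],[0,0,0,0],[0,0,0,0],[0,0,0,0],[0,-0.002,0.01,0],[0,-0.002,0.01,0],[0,-0.002,0.01,0],[0,0,0,0]]' 0.3
python3 -c "
from h import *
go(721,185,48,82.3)"
```

```text
time_s: 6.55
ee_pos: [0.7159, 0.19, 0.0381]
orientation: [0.752, 0.658, 0.019, 0.003]
wrist_force: [-0.4, 0.4, -0.4]
grip_width: 0.0556
t6.5 tcp [715.9 190.   38.1] toolx dir 82.4 zdown [ 0.033  0.021 -0.999] F [-0.4  0.4 -0.4] w 55.6 q6 0.26
turn 0.1 then shift x -4.3 y 5.7 z -9.9 mm
```

```bash
python3 -m pendant '[[0,0.004,-0.008,0],[0,0,0,0],[0,0,0,0],[0,0,0,0],[0,0,0,0],[0,0,0,0],[0,0,0,0],[0,0,0,0]]' 0.3 | head -2
python3 -m pendant '[[0,0,0,0],[0,0,0,0],[0,0,0,0],[0,0,0,0],[0,0,0,0],[0,0,0,0],[0,0,0,0],[0,0,0,0]]' -1
python3 -m pendant '[[0,0,-0.01,0],[0,0,-0.01,0],[0,0,-0.01,0],[0,0,-0.01,0],[0,0,-0.01,0],[0,0,-0.01,0],[0,0,0,0],[0,0,0,0]]' 
python3 -c "
from h import *
go(560,-310,110,85.5)"
```

```text
time_s: 7.35
ee_pos: [0.721, 0.1894, 0.048]
time_s: 8.15
ee_pos: [0.7202, 0.1898, 0.0482]
orientation: [0.752, 0.658, 0.02, 0.003]
wrist_force: [-0.2, 0.7, 0.6]
grip_width: 0.0211
time_s: 8.95
ee_pos: [0.7177, 0.1879, 0.1127]
orientation: [0.753, 0.658, 0.019, 0.003]
wrist_force: [-0.4, 0.7, -3.6]
grip_width: 0.0212
t8.9 tcp [717.7 187.9 112.7] toolx dir 82.4 zdown [ 0.033  0.021 -0.999] F [-0.4  0.7 -3.6] w 21.2 q6 0.26
turn -3.1 then shift x -508.7 y -118.1 z 2.7 mm
```

```bash
python3 -m pendant '[[-0.03,-0.007,-0.003,-0.4],[-0.03,-0.007,-0.003,-0.4],[-0.03,-0.007,-0.003,-0.4],[-0.03,-0.007,-0.003,-0.4],[-0.03,-0.007,0,-0.4],[-0.03,-0.007,0,-0.4],[-0.03,-0.007,0,-0.4],[-0.03,-0.007,0,-0.4]]' | head -2
python3 -m pendant '[[-0.03,-0.007,0,0],[-0.03,-0.007,0,0],[-0.03,-0.007,0,0],[-0.03,-0.007,0,0],[-0.03,-0.007,0,0],[-0.03,-0.007,0,0],[0,0,0,0],[0,0,0,0]]'  | head -2
python3 -c "
from h import *
go(560,-310,110,85.5)
grab('wrist','w2.png');grab('top','t2.png')"
```

```text
time_s: 9.75
ee_pos: [0.6324, -0.0472, 0.1137]
time_s: 10.55
ee_pos: [0.572, -0.2345, 0.1044]
t10.6 tcp [ 572.  -234.5  104.4] toolx dir 85.9 zdown [ 0.025  0.024 -0.999] F [-0.1  0.7 -3.1] w 21.7 q6 -0.49
turn 0.4 then shift x -76.2 y -6.1 z -5.6 mm
```

View pics/w2.png

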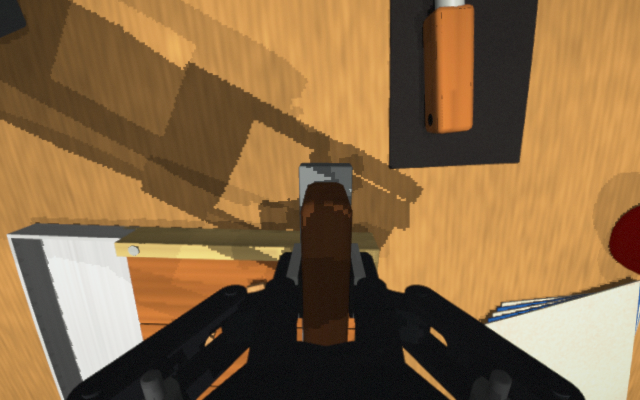

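```bash
python3 - <<'E'
from h import *
im=load('wrist')
def P(n,uv,z,im=im): print(n,(onz(im,uv,z)*1000).round(0)[:,:2].tolist())
P('trough near-left corner @26',[[9,237]],.026)
P('fence outer near end, inner near end, outer far@34',[[116,240],[120,257],[378,236]],.034)
P('trough/panel edge at plank @24',[[137,300],[128,258]],.024)
P('handle@31 corners near end',[[426,130],[472,130],[427,6],[473,6]],.031)
t=load('top'); hsv=cv2.cvtColor(t['pixels'],cv2.COLOR_BGR2HSV)
# fence colour mask
m=((hsv[...,0]>=18)&(hsv[...,0]<=26)&(hsv[...,1]>60)).astype(np.uint8)*255
m[:170]=0;m[290:]=0;m[:,:395]=0;m[:,490:]=0
cv2.imwrite('pics/m.png',cv2.resize(np.hstack([t['pixels'][170:290,395:490],cv2.merge([m]*3)[170:290,395:490]]),None,fx=4,fy=4,interpolation=cv2.INTER_NEAREST))
E
```

```text
trough near-left corner @26 [[322.0, -226.0]]
fence outer near end, inner near end, outer far@34 [[417.0, -232.0], [416.0, -246.0], [612.0, -245.0]]
trough/panel edge at plank @24 [[410.0, -291.0], [414.0, -252.0]]
handle@31 corners near end [[648.0, -170.0], [680.0, -173.0], [648.0, -95.0], [677.0, -96.0]]
```

View pics/m.png

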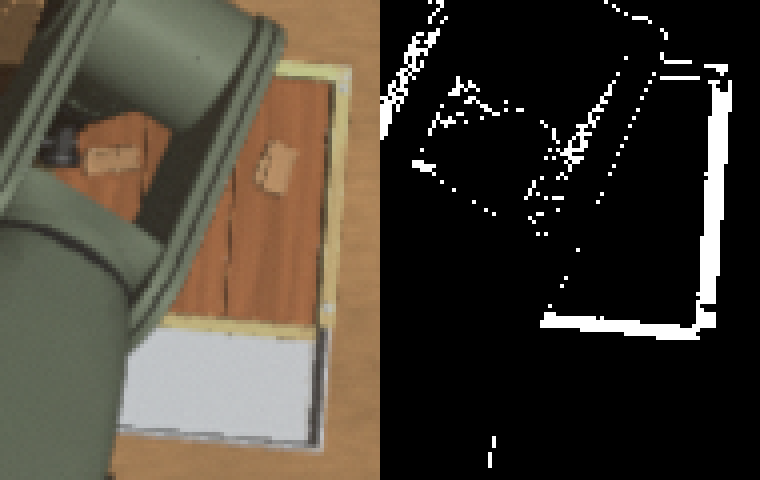

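```bash
python3 - <<'E'
from h import *
s=load('side');t=load('top')
def P(n,uv,z,im): print(n,(onz(im,uv,z)*1000).round(0)[:,:2].tolist())
P('side: trough nearleft@26',[[243,312]],.026,s);P('fence outer farleft, nearleft, farright@34',[[374,289],[286,304],[407,388]],.034,s)
P('top: far right outer, right near end @34',[[482.5,186.3],[478.5,252.5]],.034,t)
P('top trough nearright@26',[[475.5,282]],.026,t)
P('chip4?',[[464,211]],.03,t)
for o in ([503,-355],[493,-359]):
  for yw in (-4,):
    c,q=np.cos(np.radians(yw)),np.sin(np.radians(yw))
    pts=np.array([[-189,116,26],[107,117,34],[-95,117,34],[107,-117,34],[-95,-117,34],[-189,-116,26]],float)
    W=np.c_[o[0]+c*pts[:,0]-q*pts[:,1],o[1]+q*pts[:,0]+c*pts[:,1],pts[:,2]]/1000
    print(o,'side',proj(s,W).round(0).tolist(),'top',proj(t,W).round(0).tolist())
E
```

```text
side: trough nearleft@26 [[323.0, -225.0]]
fence outer farleft, nearleft, farright@34 [[615.0, -265.0], [416.0, -239.0], [585.0, -486.0]]
top: far right outer, right near end @34 [[589.0, -487.0], [386.0, -467.0]]
top trough nearright@26 [[296.0, -457.0]]
chip4? [[514.0, -429.0]]
[503, -355] side [[243.0, 312.0], [372.0, 282.0], [285.0, 301.0], [413.0, 382.0], [312.0, 410.0], [262.0, 424.0]] top [[400.0, 274.0], [404.0, 178.0], [401.0, 243.0], [480.0, 182.0], [478.0, 248.0], [476.0, 279.0]]
[493, -359] side [[239.0, 315.0], [368.0, 284.0], [281.0, 304.0], [409.0, 385.0], [307.0, 414.0], [257.0, 428.0]] top [[401.0, 277.0], [405.0, 181.0], [403.0, 247.0], [481.0, 186.0], [479.0, 251.0], [477.0, 282.0]]
```

```bash
python3 -c "
import cv2
a=cv2.imread('pics/side0.png');t=cv2.imread('pics/top0.png')
A=cv2.resize(a[280:400,235:415],None,fx=3,fy=3,interpolation=cv2.INTER_CUBIC)
B=cv2.resize(t[175:290,395:488],None,fx=2.5,fy=3.13,interpolation=cv2.INTER_CUBIC)
cv2.imwrite('pics/s1.png',cv2.hconcat([A,B[:360]]))"
```

```text
(no output)
```

View pics/s1.png

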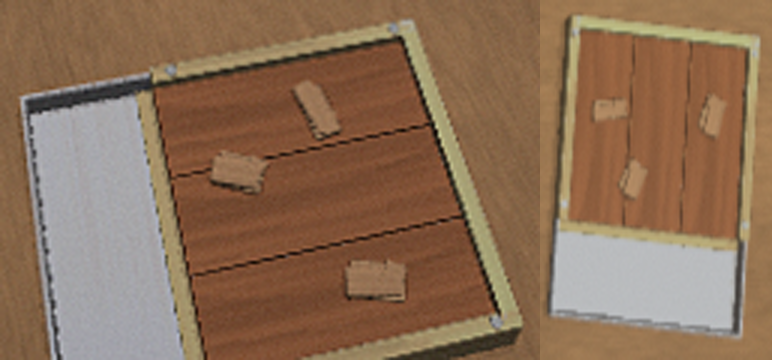

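```bash
python3 - <<'E'
from h import *
s=load('side');t=load('top')
def P(n,uv,z,im): print(n,(onz(im,uv,z)*1000).round(0)[:,:2].tolist())
P('top panel near edge',[[403.8,245.9],[474.2,251]],.024,t)
P('top far outer',[[407,179.8],[483,186.8]],.034,t)
P('top trough near L R',[[(551-540)/2.5+395,314/3.13+175],[(743-540)/2.5+395,336/3.13+175]],.026,t)
P('side fence nearleft farleft farright outer',[[285,303.3],[372.3,287.3],[408.7,388.3]],.034,s)
P('side panel near edge left / farther right',[[235+155/3,280+90/3],[235+203/3,399]],.024,s)
P('side trough nearleft',[[242.3,312.3]],.026,s)
P('chips side',[[235+317/3,280+110/3],[235+238/3,280+172/3],[235+376/3,280+280/3]],.031,s)
c=[[611,109],[633,180],[713,115]]
P('chips top',[[(u-540)/2.5+395,v/3.13+175] for u,v in c],.031,t)
E
```

```text
top panel near edge [[409.0, -241.0], [390.0, -457.0]]
top far outer [[612.0, -255.0], [588.0, -489.0]]
top trough near L R [[319.0, -225.0], [295.0, -459.0]]
side fence nearleft farleft farright outer [[414.0, -237.0], [613.0, -260.0], [588.0, -488.0]]
side panel near edge left / farther right [[415.0, -248.0], [391.0, -438.0]]
side trough nearleft [[321.0, -225.0]]
chips side [[519.0, -304.0], [451.0, -330.0], [512.0, -430.0]]
chips top [[519.0, -303.0], [449.0, -328.0], [511.0, -429.0]]
```

```bash
python3 -c "
from h import *
go(569,-324,90,84)"
python3 -m pendant '[[-0.02,0,0,0.4],[-0.02,0,0,0.4],[-0.02,0,0,0.4],[-0.02,0,0,0.4],[-0.01,0.003,0.005,0],[0,0.002,0.005,0],[0,0,0,0],[0,0,0,0]]' | head -2
python3 -c "
from h import *
go(569,-324,70,84)"
```

```text
t10.7 tcp [ 572.3 -233.9  104.5] toolx dir 86.0 zdown [ 0.025  0.024 -0.999] F [-0.4  0.3 -2.4] w 21.7 q6 -0.49
turn 2.0 then shift x -90.0 y 6.1 z 14.5 mm
time_s: 11.45
ee_pos: [0.5712, -0.3285, 0.0903]
t11.4 tcp [ 571.2 -328.5   90.3] toolx dir 84.4 zdown [ 0.025  0.025 -0.999] F [ 0.1 -0.3 -2.4] w 21.4 q6 -0.59
turn 0.4 then shift x 4.2 y -2.7 z 20.3 mm
```

```bash
python3 -m pendant '[[0.004,-0.002,0.006,0.4],[0,0,0.006,0],[0,0,0.004,0],[0,0,0.002,0],[0,0,0.002,0],[0,0,0.001,0],[0,0,0,0],[0,0,0,0]]' 
python3 -c "
from h import *
go(388,-305,70,84)"
```

```text
time_s: 12.25
ee_pos: [0.571, -0.3206, 0.0694]
orientation: [0.742, 0.67, 0.018, -0.001]
wrist_force: [0.6, -0.5, -3.0]
grip_width: 0.0216
t12.2 tcp [ 571.  -320.6   69.4] toolx dir 84.2 zdown [ 0.025  0.025 -0.999] F [ 0.6 -0.5 -3. ] w 21.6 q6 -0.58
turn 0.2 then shift x -3.6 y -183.6 z -0.6 mm
```

```bash
python3 -m pendant '[[0,-0.004,0.001,0],[0,-0.015,0,0],[0,-0.015,0,0],[0,-0.015,0,0],[0,-0.015,0,0],[0,-0.015,0,0],[0,-0.015,0,0],[0,0,0,0]]' 
python3 -c "
from h import *
go(388,-302,70,84)"
```

```text
time_s: 13.05
ee_pos: [0.4797, -0.3139, 0.0696]
orientation: [0.742, 0.67, 0.021, 0.007]
wrist_force: [-0.0, -0.1, -3.2]
grip_width: 0.0211
t13.1 tcp [ 479.7 -313.9   69.6] toolx dir 84.1 zdown [ 0.041  0.017 -0.999] F [-0.  -0.1 -3.2] w 21.1 q6 -0.67
turn 0.1 then shift x 2.3 y -92.4 z -0.4 mm
```

```bash
python3 -m pendant '[[0,-0.015,0,0],[0,-0.015,0,0],[0,-0.015,0,0],[0,-0.015,0,0],[0,-0.015,0,0],[0,-0.015,0,0],[0,-0.006,0,0],[0,0,0,0]]' 
python3 -c "
from h import *
go(388,-302,70,84)
grab('side','s2.png')"
```

```text
time_s: 13.85
ee_pos: [0.3898, -0.3082, 0.0698]
orientation: [0.743, 0.669, 0.024, 0.016]
wrist_force: [0.3, 1.2, -1.2]
grip_width: 0.0214
t13.8 tcp [ 389.8 -308.2   69.8] toolx dir 84.0 zdown [ 0.057  0.008 -0.998] F [ 0.3  1.2 -1.2] w 21.4 q6 -0.80
turn 0.0 then shift x 6.0 y -2.5 z -0.2 mm
```

View pics/s2.png

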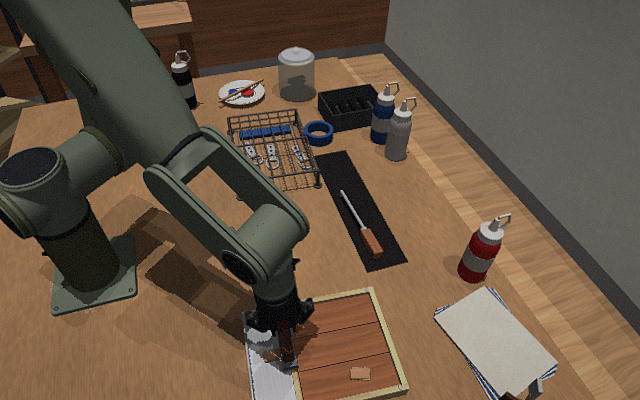

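```bash
python3 -m pendant '[[0,0.003,-0.012,0],[0,0,-0.012,0],[0,0,-0.012,0],[0,0.02,0,0],[-0.01,0.02,0,0],[-0.01,0.02,0,0],[-0.01,0.02,0,0],[-0.01,0.02,0,0]]' |head -2
python3 -m pendant '[[-0.01,0.02,0,0],[-0.01,0.02,0,0],[-0.01,0.02,0,0],[-0.01,0.01,0,0],[0,0,0,0],[0,0,0,0],[0,0,0,0],[0,0,0,0]]' |head -2
python3 -c "
from h import *
go(558.6,-405.9,72,84)"
```

```text
time_s: 14.7
ee_pos: [0.4899, -0.3595, 0.1178]
time_s: 15.5
ee_pos: [0.5614, -0.4089, 0.1276]
t15.5 tcp [ 561.4 -408.9  127.6] toolx dir 84.3 zdown [ 0.06   0.002 -0.998] F [ 0.6  0.5 -2.3] w 21.0 q6 -0.69
turn 0.3 then shift x 2.7 y -3.1 z 55.6 mm
```

```bash
python3 -m pendant '[[0.002,-0.004,0.008,0],[0,-0.002,0.008,0],[0,0,0.008,0],[0,0,0.008,0],[0,0,0.008,0],[0,0,0.006,0],[0,0,0.003,0],[0,0,0,0]]' 
python3 -c "
from h import *
go(558.6,-405.9,69.5,84)"
```

```text
time_s: 16.3
ee_pos: [0.5578, -0.4048, 0.0757]
orientation: [0.741, 0.671, 0.023, 0.019]
wrist_force: [0.3, -0.8, -1.8]
grip_width: 0.0213
t16.3 tcp [ 557.8 -404.8   75.7] toolx dir 84.3 zdown [ 0.06   0.003 -0.998] F [ 0.3 -0.8 -1.8] w 21.3 q6 -0.69
turn 0.3 then shift x -1.0 y 0.9 z 6.2 mm
```

```bash
python3 -m pendant '[[0,0,0.003,0.3],[0,0,0.002,0],[0,-0.015,0,0],[0,-0.015,0,0],[0,-0.015,0,0],[0,-0.015,0,0],[0,-0.015,0,0],[0,-0.012,0,0]]' 
python3 -c "
from h import *
go(380,-387,69.5,84)"
```

```text
time_s: 17.1
ee_pos: [0.4798, -0.401, 0.0742]
orientation: [0.741, 0.67, 0.025, 0.032]
wrist_force: [2.3, 0.5, 0.4]
grip_width: 0.0214
t17.1 tcp [ 479.8 -401.    74.2] toolx dir 84.2 zdown [ 0.081 -0.014 -0.997] F [2.3 0.5 0.4] w 21.4 q6 -0.79
turn 0.2 then shift x 3.5 y -100.7 z 4.7 mm
```

```bash
python3 -m pendant '[[0,-0.014,0.0005,0],[0,-0.014,0.0005,0],[0,-0.014,0.0005,0],[0,-0.014,0,0],[0,-0.014,0,0],[0,-0.014,0,0],[0,-0.014,0,0],[0,-0.008,0,0]]' 
python3 -c "
from h import *
go(380,-387,69.5,84)
grab('side');grab('top')
for n in('top','side'):
    im=load(n);a=im['pixels']
    a=a[170:290,395:490] if n=='top' else a[280:400,235:415]
    cv2.imwrite('pics/%s3.png'%n,cv2.resize(a,None,fx=3,fy=3))
cv2.imwrite('pics/ts3.png',cv2.hconcat([cv2.imread('pics/side3.png'),cv2.imread('pics/top3.png')]))"
```

```text
time_s: 17.9
ee_pos: [0.3768, -0.3968, 0.0714]
orientation: [0.742, 0.669, 0.027, 0.046]
wrist_force: [2.7, 0.6, 1.4]
grip_width: 0.0211
t17.9 tcp [ 376.8 -396.8   71.4] toolx dir 84.0 zdown [ 0.102 -0.032 -0.994] F [2.7 0.6 1.4] w 21.1 q6 -0.95
turn -0.0 then shift x 10.0 y 2.2 z 1.9 mm
```

View pics/ts3.png

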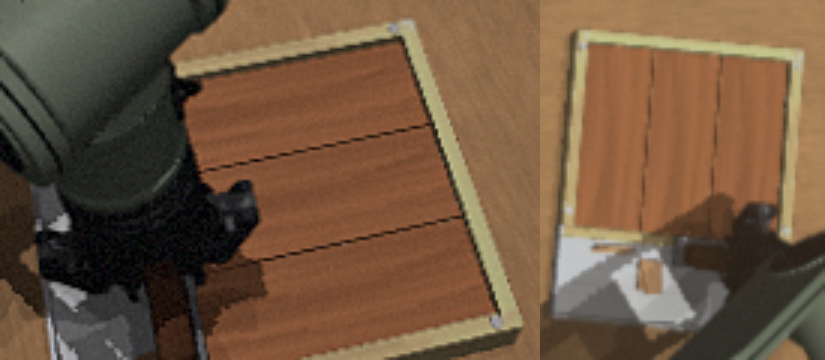

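```bash
python3 -m pendant '[[0,0,-0.02,0],[0,0,-0.05,0],[0,0,-0.05,0],[0,0,-0.05,0],[0,0,0,0],[0,0,0,0],[0,0,0,0],[0,0,0,0]]' |head -2
python3 -c "
from h import *
s,R=st();print(s['joint_positions'].round(3))"
python3 -m pendant '[[0.04,0.03,0,0],[0.04,0.03,0,0],[0.04,0.03,0,0],[0.04,0.03,0,0],[0.04,0.03,0,0],[0.04,0.03,0,0],[0,0,0,0],[0,0,0,0]]' |head -2
python3 -c "
from h import *
s,R=st();print(s['joint_positions'].round(3))
go(690,180,150,83)
grab('top','t4.png')"
```

```text
time_s: 18.8
ee_pos: [0.3505, -0.3816, 0.2278]
t18.8 tcp [ 350.5 -381.6  227.8] toolx dir 84.1 zdown [ 0.073  0.003 -0.997] F [ 1.  -0.4 -3.2] w 21.4 q6 -0.95
[-1.032  0.08   1.741  0.067  1.286 -0.946]
time_s: 19.6
ee_pos: [0.551, -0.1536, 0.2229]
t19.6 tcp [ 551.  -153.6  222.9] toolx dir 83.8 zdown [ 0.044  0.021 -0.999] F [-1.  -0.7 -2.4] w 21.6 q6 -0.34
[-0.443  0.205  1.61   0.04   1.297 -0.344]
t19.6 tcp [ 551.  -153.6  222.9] toolx dir 83.8 zdown [ 0.044  0.021 -0.999] F [-1.  -0.7 -2.4] w 21.6 q6 -0.34
turn 0.8 then shift x 348.0 y 97.4 z 72.9 mm
```

```bash
python3 -m pendant '[[0.04,0.015,0,0],[0.04,0.015,0,0],[0.04,0.015,0,0],[0.04,0.015,0,0],[0.04,0.015,0,0],[0.04,0.015,0,0],[0.04,0.015,0,0],[0.04,0.015,0,0]]' |head -2
python3 -c "
from h import *
go(717,189,60,82.4)"
python3 - <<'E'
from h import *
t=load('top');cv2.imwrite('pics/t4.png',cv2.resize(t['pixels'][150:290,165:490],None,fx=2.4,fy=2.4,interpolation=cv2.INTER_CUBIC))
E
```

```text
time_s: 20.45
ee_pos: [0.7052, 0.1389, 0.224]
t20.4 tcp [705.2 138.9 224. ] toolx dir 81.9 zdown [ 0.024  0.018 -1.   ] F [ 0.9 -0.6 -1.9] w 21.2 q6 0.21
turn -0.5 then shift x 51.2 y 5.0 z 164.0 mm
```

View pics/t4.png

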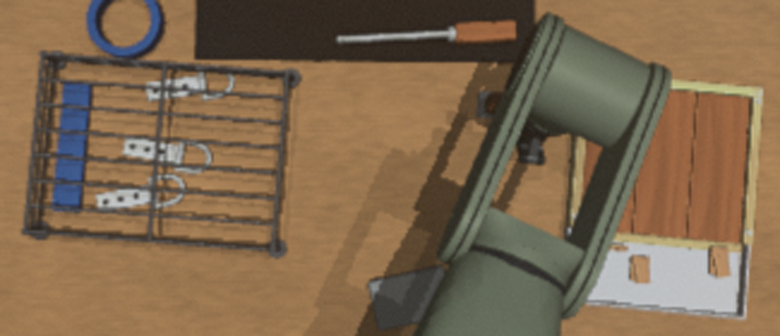

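```bash
python3 -m pendant '[[0.025,0.004,0,0],[0.025,0.004,0,0],[0,0,0.02,0],[0,0,0.02,0],[0,0,0.02,0],[0,0,0.02,0],[0,0,0.02,0],[0,0,0.02,0]]' |head -2
python3 -c "
from h import *
go(717,189,52,82.4)"
```

```text
time_s: 21.25
ee_pos: [0.7251, 0.181, 0.0947]
t21.2 tcp [725.1 181.   94.7] toolx dir 81.2 zdown [ 0.018  0.017 -1.   ] F [-0.   0.4 -2.1] w 21.5 q6 0.27
turn -1.2 then shift x 6.9 y -9.1 z 42.7 mm
```

```bash
python3 -m pendant '[[0.007,-0.009,0.008,0],[0,0,0.008,0],[0,0,0.008,0],[0,0,0.006,0],[0,0,0.004,0],[0,0,0.003,0],[0,0,0.002,0],[0,0,0,0]]'
python3 -c "
from h import *
go(717,189,48,82.4)"
```

```text
time_s: 22.05
ee_pos: [0.7161, 0.1849, 0.0515]
orientation: [0.761, 0.649, 0.01, -0.002]
wrist_force: [0.5, -0.1, -2.6]
grip_width: 0.0212
t22.1 tcp [716.1 184.9  51.5] toolx dir 80.9 zdown [ 0.013  0.016 -1.   ] F [ 0.5 -0.1 -2.6] w 21.2 q6 0.28
turn -1.5 then shift x 4.2 y 0.4 z 3.5 mm
```

```bash
python3 -m pendant '[[0,0,0.002,0],[0,0,0.001,0],[0,0,0.001,0],[0,0,0,0],[0,0,0,0],[0,0,0,0],[0,0,0,0],[0,0,0,0]]'
python3 -m pendant '[[0,0,0,0],[0,0,0,0],[0,0,0,0],[0,0,0,0],[0,0,0,0],[0,0,-0.02,0],[0,0,-0.03,0],[0,0,-0.03,0]]' 0.4
python3 -m pendant '[[0,0,-0.03,0],[0,0,-0.03,0],[-0.03,-0.005,-0.01,0],[-0.03,-0.005,0,0],[-0.03,-0.005,0,0],[-0.03,-0.005,0,0],[0,0,0,0],[0,0,0,0]]' 0.4 | head -2
python3 -c "
from h import *
go(664,-140,150,91)
grab('wrist','w4.png')"
```

```text
time_s: 22.85
ee_pos: [0.718, 0.1853, 0.0507]
orientation: [0.761, 0.649, 0.012, -0.001]
wrist_force: [-0.9, -1.1, 1.5]
grip_width: 0.0214
time_s: 23.65
ee_pos: [0.7132, 0.1837, 0.1271]
orientation: [0.761, 0.649, 0.008, -0.003]
wrist_force: [0.2, 0.8, 0.7]
grip_width: 0.0598
time_s: 24.45
ee_pos: [0.6799, 0.0653, 0.2233]
t24.4 tcp [679.9  65.3 223.3] toolx dir 81.1 zdown [ 0.041  0.017 -0.999] F [ 0.6  0.2 -0.5] w 59.3 q6 0.11
turn -9.9 then shift x -205.0 y -19.5 z 73.3 mm
```

View pics/w4.png

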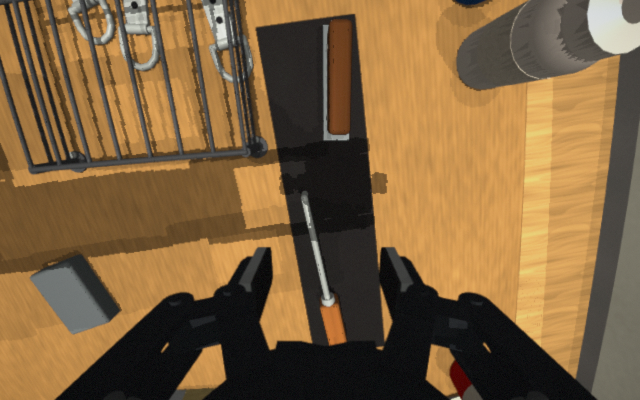

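```bash
python3 - <<'E'
from h import *
im=load('wrist');t=load('top')
def P(n,uv,z,im=im): print(n,(onz(im,uv,z)*1000).round(0)[:,:2].tolist())
P('rod',[[327,297],[305,196]],.025)
P('handle front top',[[321,303],[338,302]],.031)
P('guard open top',[[33,169],[256,152]],.06)
P('feet',[[80,160],[262,145]],.0)
P('ring windows C B A',[[93,20],[142,50],[233,65]],.003)
P('top rings C B A',[[165+170/2.4,150+190/2.4],[165+197/2.4,150+155/2.4],[165+217/2.4,150+85/2.4]],.004,t)
P('top guard open',[[165+293/2.4,150+75/2.4],[165+279/2.4,150+250/2.4]],.06,t)
P('top guard deep',[[165+45/2.4,150+57/2.4],[165+32/2.4,150+233/2.4]],.06,t)
P('hook t',[[165+338/2.4,150+40/2.4]],.025,t);P('hook handle',[[165+455/2.4,150+33/2.4],[165+517/2.4,150+30/2.4]],.031,t)
E
```

```text
rod [[666.0, -83.0], [662.0, 58.0]]
handle front top [[657.0, -87.0], [679.0, -89.0]]
guard open top [[393.0, 143.0], [625.0, 120.0]]
feet [[395.0, 144.0], [620.0, 123.0]]
ring windows C B A [[468.0, 286.0], [512.0, 247.0], [608.0, 215.0]]
top rings C B A [[467.0, 280.0], [513.0, 245.0], [604.0, 219.0]]
top guard open [[609.0, 115.0], [390.0, 134.0]]
top guard deep [[636.0, 428.0], [415.0, 442.0]]
hook t [[659.0, 58.0]]
hook handle [[665.0, -94.0], [668.0, -174.0]]
```

```bash
python3 -m pendant '[[-0.02,0,0.01,-5],[-0.02,0,0.01,-5.4],[-0.03,0,0.01,0],[-0.03,0,0.01,0],[-0.03,0,0.01,0],[-0.03,0,0.01,0],[-0.03,0,0.01,0],[0,0,0,0]]' 0.6 | head -2
python3 -c "
from h import *
go(667.4,-147,60,91.5)"
```

```text
time_s: 25.3
ee_pos: [0.6912, -0.1171, 0.1524]
t25.3 tcp [ 691.2 -117.1  152.4] toolx dir 92.9 zdown [ 0.05   0.02  -0.999] F [-0.7 -0.  -1. ] w 68.6 q6 -0.37
turn 1.4 then shift x -29.2 y -24.6 z 92.4 mm
```

```bash
python3 -m pendant '[[-0.015,-0.013,0,0.8],[-0.015,-0.013,0.015,0.6],[0,0,0.015,0],[0,0,0.015,0],[0,0,0.015,0],[0,0,0.01,0],[0,0,0.005,0],[0,0,0,0]]' 0.6 | head -2
python3 -c "
from h import *
go(667.4,-147,30,91.5)"
```

```text
time_s: 26.1
ee_pos: [0.6759, -0.1371, 0.0723]
t26.1 tcp [ 675.9 -137.1   72.3] toolx dir 92.0 zdown [ 0.054  0.024 -0.998] F [-0.1  0.4 -0.2] w 68.8 q6 -0.40
turn 0.5 then shift x -9.7 y -8.7 z 42.3 mm
```

```bash
python3 -m pendant '[[0,0,-0.05,0],[0,0,-0.05,0],[0,0,-0.05,0],[0,0,-0.05,0],[0,0,0,0],[0,0,0.01,0],[0,0,0.015,0],[0,0,0.015,0]]' 0.6 | head -2
python3 -m pendant '[[0,0,0.015,0],[0,0,0.015,0],[0,0,0.015,0],[0,0,0.015,0],[0,0,0.015,0],[0,0,0.015,0],[0,0,0.015,0],[0,0,0,0]]' 0.6 | head -2
python3 -c "
from h import *
go(667.4,-147,30,91.5)"
```

```text
time_s: 26.9
ee_pos: [0.6694, -0.1399, 0.2387]
time_s: 27.7
ee_pos: [0.6676, -0.1341, 0.1096]
t27.7 tcp [ 667.6 -134.1  109.6] toolx dir 92.1 zdown [ 0.035  0.031 -0.999] F [-0.   0.5 -0.3] w 68.4 q6 -0.40
turn 0.6 then shift x -12.9 y -0.5 z 79.6 mm
```

```bash
python3 -m pendant '[[-0.013,0,0.012,0.6],[0,0,0.012,0],[0,0,0.012,0],[0,0,0.012,0],[0,0,0.01,0],[0,0,0.006,0],[0,0,0,0],[0,0,0,0]]' 0.6 | head -2
python3 -c "
from h import *
go(667.4,-147,30,91.5)"
```

```text
time_s: 28.5
ee_pos: [0.6724, -0.1471, 0.0414]
t28.5 tcp [ 672.4 -147.1   41.4] toolx dir 91.5 zdown [ 0.039  0.03  -0.999] F [ 0.7  0.1 -0.8] w 68.1 q6 -0.41
turn -0.0 then shift x 0.2 y -5.0 z 11.4 mm
```

```bash
python3 -m pendant '[[0,-0.004,0.006,0],[0,0,0.005,0],[0,0,0,0],[0,0,0,0],[0,0,0,0],[0,0,0,0],[0,0,0,0],[0,0,0,0]]' 0.6 | head -2
python3 -m pendant '[[0,0,0,0],[0,0,0,0],[0,0,0,0],[0,0,0,0],[0,0,0,0],[0,0,0,0],[0,0,0,0],[0,0,0,0]]' -1
python3 -m pendant '[[0,0,-0.01,0],[0,0,-0.01,0],[0,0,-0.01,0],[0,0,0,0],[0,0,0,0],[0,0,0,0],[0,0,0,0],[0,0,0,0]]' 
python3 -c "
from h import *
s=st()
grab('wrist','w5.png')"
```

```text
time_s: 29.3
ee_pos: [0.6702, -0.1472, 0.0319]
time_s: 30.1
ee_pos: [0.6706, -0.1475, 0.0326]
orientation: [0.698, 0.716, 0.025, 0.006]
wrist_force: [0.6, 0.3, 0.6]
grip_width: 0.0248
time_s: 30.9
ee_pos: [0.6678, -0.1479, 0.0639]
orientation: [0.698, 0.716, 0.025, 0.005]
wrist_force: [-0.3, -0.6, -1.5]
grip_width: 0.0251
t30.9 tcp [ 667.8 -147.9   63.9] toolx dir 91.5 zdown [ 0.041  0.028 -0.999] F [-0.3 -0.6 -1.5] w 25.1 q6 -0.41
```

View pics/w5.png

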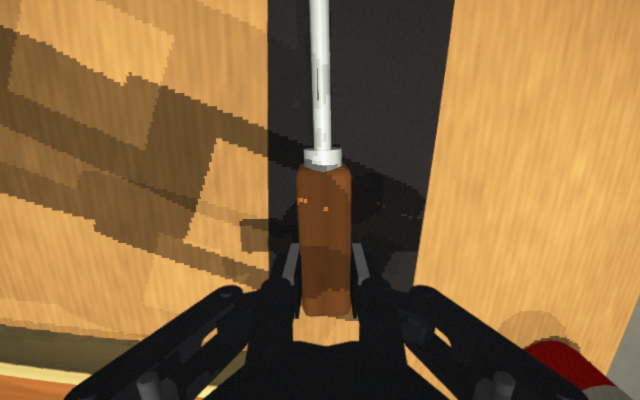

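```bash
cat >> h.py <<'E'
def Tt(p):  # world(mm)->tool
    s=ctrl.observe(); return yawof(s).T@(np.asarray(p,float)-s['ee_pos']*1000)
def Tw(p):
    s=ctrl.observe(); return yawof(s)@np.asarray(p,float)+s['ee_pos']*1000
def G(p): # world mm -> guard frame
    a=np.radians(85.5); d=np.asarray(p,float)[:2]-[507,130]
    return np.array([np.cos(a)*d[0]+np.sin(a)*d[1],-np.sin(a)*d[0]+np.cos(a)*d[1]])
def Gi(gx,gy):
    a=np.radians(85.5); return np.array([507+np.cos(a)*gx-np.sin(a)*gy,130+np.sin(a)*gx+np.cos(a)*gy])
E
python3 - <<'E'
from h import *
from scipy.spatial.transform import Rotation as Ro
im=load('wrist')
q=onz(im,[[322,140],[318.5,5]],.056)*1000; print(q.round(1), [Tt(x).round(1).tolist() for x in q])
Rg=Ro.from_quat([.698,.716,.025,.006]).as_matrix()
print('tip tool from grip',(Rg.T@(np.array([662,58,3])-[670.6,-147.5,32.6])).round(1))
st()
im=grab('side'); t=grab('top')
cv2.imwrite('pics/s6.png',cv2.resize(im['pixels'][100:260,200:400],None,fx=3,fy=3)); 
print('pred tip px',proj(im,Tw([205,-1,24])/1000), proj(t,Tw([205,-1,24])/1000))
E
```

```text
[[665.2 -81.5  56. ]
 [662.7 -27.4  56. ]] [[66.2, -1.2, 9.6], [120.3, -2.4, 11.0]]
tip tool from grip [204.8  -4.8  34.8]
t30.9 tcp [ 667.8 -147.9   63.8] toolx dir 91.5 zdown [ 0.041  0.028 -0.999] F [ 0.2  0.4 -1.5] w 24.8 q6 -0.41
pred tip px [[341.88745203 185.4992312 ]] [[305.79870183 164.4385926 ]]
```

View pics/s6.png

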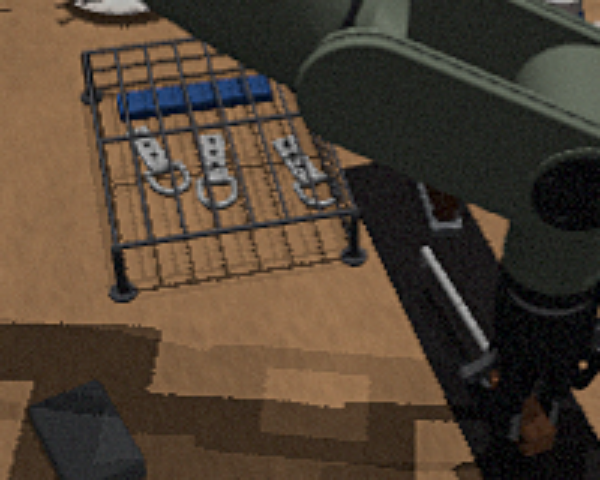

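```bash
cat >> h.py <<'E'
TIP=np.array([204.8,-4.5,34.8])
def tip(x=None,y=None,z=None):
    s,R=st(); w=Tw(TIP); t=[w[i] if v is None else v for i,v in enumerate((x,y,z))]
    print('tip',w.round(1),'shift tool mm',(R.T@(np.array(t)-w)).round(1))
E
python3 -c "
from h import *
tip(470,80,25)"
python3 -m pendant '[[0,-0.02,0,0],[0,-0.025,0,0],[0,-0.025,0,0],[0,-0.025,0,0],[0,-0.025,0,0],[0,-0.025,0,0],[0,-0.02,0,0],[0,-0.02,0,0]]' | head -2
python3 -c "
from h import *
tip(470,80,20)"
```

```text
t31.1 tcp [ 667.8 -147.9   63.8] toolx dir 91.5 zdown [ 0.041  0.028 -0.999] F [-0.4  0.1 -1.6] w 24.9 q6 -0.41
tip [659.4  57.7  34.5] shift tool mm [  27.  -189.     2.2]
time_s: 31.85
ee_pos: [0.4801, -0.153, 0.0557]
t31.9 tcp [ 480.1 -153.    55.7] toolx dir 91.6 zdown [ 0.047  0.026 -0.999] F [ 0.2  0.3 -1.3] w 24.9 q6 -0.57
tip [471.5  52.4  25.8] shift tool mm [27.4 -1.   6.4]
```

```bash
python3 -m pendant '[[0.005,0,0.004,0],[0.015,0,0.004,0],[0.02,0,0.002,0],[0.02,0,0.001,0],[0.02,0,0,0],[0.02,0,0,0],[0,0,0,0],[0,0,0,0]]' | head -2
python3 -c "
from h import *
tip(469,284,17)"
```

```text
time_s: 32.65
ee_pos: [0.4817, -0.0437, 0.0467]
t32.6 tcp [481.7 -43.7  46.7] toolx dir 91.6 zdown [ 0.052  0.027 -0.998] F [ 0.7 -0.8 -0.8] w 25.0 q6 -0.36
tip [473.1 161.8  17.1] shift tool mm [122.3  -0.8   3.2]
```

```bash
python3 -m pendant '[[0.02,0,0.0005,0],[0.02,0,0.0005,0],[0.02,0,0.0005,0],[0.02,0,0.0005,0],[0.02,0,0.0005,0],[0.01,0,0,0],[0,0,0,0],[0,0,0,0]]' | head -2
python3 -c "
from h import *
tip(469,284,15)
t=grab('top');s=grab('side')
print(proj(t,Tw(TIP)/1000),proj(s,Tw(TIP)/1000))
for n,im,(a,b,c,d) in (('top',t,(190,232,195,270)),):
    h=cv2.cvtColor(im['pixels'],cv2.COLOR_BGR2HSV)[a:b,c:d]
    for r in range(h.shape[0]): print(a+r,''.join('#' if (x[1]<45 and x[2]>120) else ('+' if x[1]<60 and x[2]>90 else '.') for x in h[r]))
"
```

```text
time_s: 33.45
ee_pos: [0.4851, 0.0673, 0.0479]
t33.5 tcp [485.1  67.3  47.9] toolx dir 91.4 zdown [ 0.059  0.025 -0.998] F [ 0.6  0.5 -1.6] w 25.3 q6 -0.10
tip [477.5 272.8  17.7] shift tool mm [11.4 -8.4  2.5]
[[237.50792266 225.72170819]] [[259.28125352 157.98642799]]
190 ...............................######.+#+.+#++........#######++............
191 ...............................+##+#+.+...............+##+.................
192 ...........................................................................
193 ...........................................................................
194 ....+++....................................................................
195 ..........+++.++...........................................................
196 ........................++++++.............................................
197 .......................................+..+++..............................
198 ....................................................++++...+...............
199 ................................................................++++++.....
200 .........................
[... 1830 characters left out ...]
..................+.+#++#####......................++#######
224 ................................#+.+#+.+++####...++########################
225 ................................#+.......#################################+
226 ................................#+.......###############+++................
227 .............................++++...........++#+...........................
228 ...................++.+++++..++............................................
229 ..................##############......+....................................
230 .............+###################..+........++......+......................
231 ..........################.+#####..+........##+............................
```

```bash
python3 -m pendant '[[0.006,-0.005,0,0],[0.006,-0.004,0,0],[0,0,0,0],[0,0,0,0],[0,0,0.004,0],[0,0,0.004,0],[0,0,0.003,0],[0,0,0,0]]' | tail -3
python3 -c "
from h import *
tip(469,284,2)"
```

```text
orientation: [0.7, 0.714, 0.029, 0.012]
wrist_force: [0.7, 1.5, -1.7]
grip_width: 0.0249
t34.4 tcp [475.6  78.1  35.6] toolx dir 91.2 zdown [ 0.059  0.024 -0.998] F [ 0.7  1.5 -1.7] w 24.9 q6 -0.08
tip [468.9 283.5   5.3] shift tool mm [ 0.4 -0.1  3.3]
```

```bash
python3 -m pendant '[[0,0,0.0025,0],[0,0,0,0],[-0.01,0,0,0],[-0.015,-0.002,0,0],[-0.015,-0.002,0,0],[-0.015,-0.002,0,0],[0,0,0,0],[0,0,0,0]]' | tail -3
python3 -c "
from h import *
tip(446,130,2)
t=grab('top')
h=cv2.cvtColor(t['pixels'],cv2.COLOR_BGR2HSV)[205:245,195:275]
for r in range(14,40): print(205+r,''.join('#' if (x[1]<45 and x[2]>120) else ('+' if x[1]<60 and x[2]>90 else '.') for x in h[r]))
"
```

```text
orientation: [0.7, 0.714, 0.03, 0.013]
wrist_force: [0.4, -0.5, -1.1]
grip_width: 0.0249
t35.1 tcp [471.8  19.   31.6] toolx dir 91.2 zdown [ 0.061  0.024 -0.998] F [ 0.4 -0.5 -1.1] w 24.9 q6 -0.22
tip [465.2 224.5   1.3] shift tool mm [-94.  -20.9  -4.2]
219 ................................................................................
220 ...........................................######+++++++....+........+..........
221 ............................................+#########..........................
222 ................................................................................
223 ..................................................+#####++......................
224 .................................................###########+...................
225 .................................................##+.....+####..................
226 ..................................+..........+.+###........+###.................
227 ............+......................++#+############..........##.................
228 ........................+..........++.++++######+++..........+++.+++#######
[... 665 characters left out ...]
....................
237 ......++........................................................................
238 ................+.++++..........................................................
239 ............................++++..+.............................................
240 .........................................++++++.................................
241 .......................................................++..++..++...............
242 ...................................................................+++.......+..
243 ................................................................................
244 ................................................................................
```

```bash
python3 -m pendant '[[-0.015,-0.003,-0.001,0],[-0.015,-0.003,-0.001,0],[-0.015,-0.003,-0.0005,0],[-0.015,-0.003,-0.0005,0],[-0.015,-0.003,-0.0005,0],[-0.015,-0.003,-0.0005,0],[0,0,0,0],[0,0,0,0]]' | tail -3
python3 -c "
from h import *
tip(432,15,2)"
```

```text
orientation: [0.697, 0.716, 0.031, 0.014]
wrist_force: [-0.1, -0.5, -2.3]
grip_width: 0.0249
t36.0 tcp [456.8 -69.8  33.1] toolx dir 91.6 zdown [ 0.063  0.026 -0.998] F [-0.1 -0.5 -2.3] w 24.9 q6 -0.44
tip [448.7 135.7   3. ] shift tool mm [-120.1  -19.9   -3.1]
```

```bash
python3 -m pendant '[[-0.015,-0.002,-0.0005,0],[-0.015,-0.003,-0.0005,0],[-0.015,-0.003,-0.0005,0],[-0.015,-0.003,-0.0005,0],[-0.015,-0.003,-0.0005,0],[-0.015,-0.003,-0.0005,0],[-0.012,-0.003,-0.0005,0],[0,0,0,0]]' | tail -3
python3 -c "
from h import *
tip(430,12,3)"
```

```text
orientation: [0.694, 0.719, 0.033, 0.012]
wrist_force: [0.4, 0.6, -1.7]
grip_width: 0.0252
t36.8 tcp [ 441.4 -167.    32.8] toolx dir 92.2 zdown [ 0.063  0.032 -0.998] F [ 0.4  0.6 -1.7] w 25.2 q6 -0.67
tip [431.4  38.5   3.8] shift tool mm [-26.5  -2.4  -0.1]
```

```bash
python3 -m pendant '[[-0.014,0,0,0],[-0.012,0,0,0],[0,0,0,0],[0.004,0,0,0],[0,0,-0.007,0],[0,0,-0.007,0],[0,0,-0.003,0],[0,0,0,0]]' | tail -3
python3 -c "
from h import *
tip(512,80,18)
t=grab('top')
h=cv2.cvtColor(t['pixels'],cv2.COLOR_BGR2HSV)
for a,b,c,d in ((222,250,270,330),(178,222,200,262)):
  for r in range(a,b): print(r,''.join('#' if (x[1]<45 and x[2]>120) else ('+' if x[1]<60 and x[2]>90 else '.') for x in h[r,c:d]))
"
```

```text
orientation: [0.693, 0.72, 0.033, 0.011]
wrist_force: [-0.9, -0.2, -2.3]
grip_width: 0.0253
t37.6 tcp [ 441.3 -188.9   50.4] toolx dir 92.3 zdown [ 0.062  0.033 -0.998] F [-0.9 -0.2 -2.3] w 25.3 q6 -0.71
tip [430.8  16.6  21.6] shift tool mm [60.  83.1 10.7]
222 ............................................................
223 ............................................................
224 ............................................................
225 ............................................................
226 ............................................................
227 ............................................................
228 ............................................................
229 ............................................................
230 ............................................................
231 ............................................................
232 ...+++....................................++................
233 .........................................#########+.........
234 .........................................###########.....
[... 3226 characters left out ...]
##########......###+..........
212 ................+########+.###..++#######+.......+##..........
213 ................##############....########........###.........
214 .................#############++#########+.........##.........
215 .....................++######++##########..........##.........
216 .........+.................+#.+##########..........##.........
217 ........................+......++++######..........##.........
218 .....................................++++.........+#+.........
219 .......................................+.++.....+.............
220 ......................................#######+++#++....++.....
221 ........................................#########.............
```

```bash
python3 -m pendant '[[0,0.02,0,0],[0,0.02,0,0],[0,0.02,0.002,0],[0,0.02,0.002,0],[0.02,0.003,0.002,0],[0.02,0,0.002,0],[0.02,0,0.001,0],[0,0,0,0]]' | head -2
python3 -c "
from h import *
tip(512,246,18)"
```

```text
time_s: 38.45
ee_pos: [0.5247, -0.1233, 0.0472]
t38.5 tcp [ 524.7 -123.3   47.2] toolx dir 92.2 zdown [ 0.061  0.033 -0.998] F [ 0.  -0.  -2.3] w 24.8 q6 -0.50
tip [514.5  82.3  18.5] shift tool mm [163.6   3.4   5.8]
```

```bash
python3 -m pendant '[[0.02,0,0.001,0],[0.02,0,0.001,0],[0.02,0,0.0005,0],[0.02,0,0.0005,0],[0.02,0,0.0005,0],[0.02,0,0.0005,0],[0.02,0,0.0005,0],[0,0,0,0]]' | head -2
python3 -c "
from h import *
tip(512,246,18)"
```

```text
time_s: 39.25
ee_pos: [0.5209, 0.0168, 0.0468]
t39.2 tcp [520.9  16.8  46.8] toolx dir 92.1 zdown [ 0.063  0.029 -0.998] F [-0.3 -0.1 -1.9] w 24.8 q6 -0.22
tip [511.1 222.3  17.3] shift tool mm [23.7  1.7  0. ]
```

```bash
python3 -m pendant '[[0.012,0.001,0,0],[0.011,0,0,0],[0,0,0,0],[0,0,0.005,0],[0,0,0.005,0],[0,0,0.004,0],[0,0,0,0],[0,0,0,0]]' | tail -3
python3 -c "
from h import *
tip(512,246,2)"
```

```text
orientation: [0.695, 0.718, 0.032, 0.013]
wrist_force: [-0.1, -0.2, -1.4]
grip_width: 0.0246
t40.0 tcp [522.7  38.7  31.9] toolx dir 91.9 zdown [ 0.063  0.027 -0.998] F [-0.1 -0.2 -1.4] w 24.6 q6 -0.17
tip [513.5 244.1   2. ] shift tool mm [ 1.9 -1.5  0. ]
```

```bash
python3 -m pendant '[[-0.01,0,-0.0005,0],[-0.015,0,-0.0005,0],[-0.015,0,-0.0005,0],[-0.015,0,-0.0005,0],[-0.015,0,-0.0005,0],[-0.015,0,-0.0005,0],[-0.015,0,-0.0005,0],[0,0,0,0]]' | head -2
python3 -c "
from h import *
tip(516,14,2)"
```

```text
time_s: 40.85
ee_pos: [0.527, -0.0697, 0.0343]
t40.9 tcp [527.  -69.7  34.3] toolx dir 91.9 zdown [ 0.067  0.025 -0.997] F [-0.2  0.5 -1.8] w 25.1 q6 -0.39
tip [518.  135.6   4. ] shift tool mm [-121.5   -6.    -1.2]
```

```bash
python3 -m pendant '[[-0.015,0,0.0005,0],[-0.015,0,0,0],[-0.015,0,-0.0004,0],[-0.015,0,-0.0004,0],[-0.015,0,-0.0004,0],[-0.015,0,-0.0004,0],[-0.015,0,-0.0004,0],[-0.01,0,0,0]]' | head -2
python3 -c "
from h import *
tip(516,14,3)
t=grab('top')
h=cv2.cvtColor(t['pixels'],cv2.COLOR_BGR2HSV)
for a,b,c,d in ((200,250,270,330),):
  for r in range(a,b): print(r,''.join('#' if (x[1]<45 and x[2]>120) else ('+' if x[1]<60 and x[2]>90 else '.') for x in h[r,c:d]))
"
```

```text
time_s: 41.65
ee_pos: [0.5305, -0.1908, 0.0335]
t41.6 tcp [ 530.5 -190.8   33.5] toolx dir 91.9 zdown [ 0.067  0.029 -0.997] F [-0.3  0.6 -0.6] w 24.8 q6 -0.61
tip [521.7  14.7   3.9] shift tool mm [-0.6 -5.8  0.5]
200 .+++++++.++.................................................
201 ............................................................
202 ............................................................
203 ............................................................
204 ............................................................
205 .......................................########+............
206 .................####+.................###########..........
207 ................+####################+.##+.....####.........
208 ................#########################+.......###........
209 ................###+#####################+........###..+++##
210 ................###.+####+.#####+########+........##########
211 .......+........################.########.........##########
212 ................#########################.........++#+......
213 ...........+....+###################
[... 1664 characters left out ...]
........#########+#####++########..........##.....
240 ..................#########################..........##.....
241 ..................#########################.........###.....
242 .++...............+++++####################.........##......
243 .......+................................##+.......+##+......
244 ........................................+###########+.......
245 .........+..............................+##########.........
246 .............................................+..............
247 ............................................................
248 ........+...................................................
249 ............................................................
```

```bash
python3 -m pendant '[[-0.01,0,0,0],[0.004,0,0,0],[0,0,-0.006,0],[0,0,-0.007,0],[0,0,-0.003,0],[0,0,0,5],[0,0,0,5],[0,0,0,0]]' | head -2
python3 -c "
from h import *
t=load('top')
print(onz(t,[[255.5,185.5],[288,210]],.005)*1000)
h=cv2.cvtColor(t['pixels'],cv2.COLOR_BGR2HSV)
for a,b,c,d in ((176,196,220,280),):
  for r in range(a,b): print(r,''.join('#' if (x[1]<45 and x[2]>120) else ('+' if x[1]<60 and x[2]>90 else '.') for x in h[r,c:d]))
tip(606,70,20)
"
```

```text
time_s: 42.5
ee_pos: [0.5299, -0.1982, 0.0515]
[[604.10863662 218.16396123   5.        ]
 [525.35014511 116.27384044   5.        ]]
176 ................+++.........................................
177 ...........................++++++.++........................
178 .........................................+++++..............
179 ......................................................+++++.
180 ............................#+..............................
181 ...........................+##..........++..................
182 ....................##########+.........+##.................
183 .............+##+##############.........+##.................
184 ......+#####++##+##############.........+##.................
185 +.....######++#++####++########.........##+.................
186 ......++++++..+..+###..########.........##..................
187 ......##+..+.......++.++++#++#+........###..................
188 ......###++#.+#+++######++++.....+++++++++..................
189 ......######+##++######+.....##++++##+........++++++........
190 ......+#####++#+.+#++........#######+......................+
191 .......####+.................+##+...........................
192 ............................................................
193 ............................................................
194 ............................................................
195 ............................................................
t42.5 tcp [ 529.9 -198.2   51.5] toolx dir 81.7 zdown [ 0.067  0.026 -0.997] F [-0.7 -0.3 -2.1] w 24.8 q6 -0.44
tip [557.3   5.9  23.8] shift tool mm [70.3 38.5  8.7]
```

```bash
python3 -m pendant '[[0,0.02,0.001,0],[0.01,0.019,0.001,0],[0.015,0,0.001,0],[0.015,0,0.001,0],[0.015,0,0.001,0],[0.015,0,0.001,0],[0,0,0,0],[0,0,0,0]]' | head -2
python3 -c "
from h import *
tip(606,217,18)"
```

```text
time_s: 43.3
ee_pos: [0.5761, -0.1262, 0.0502]
t43.3 tcp [ 576.1 -126.2   50.2] toolx dir 82.4 zdown [ 0.062  0.027 -0.998] F [-1.  -0.4 -1.1] w 24.8 q6 -0.29
tip [600.9  78.2  22.5] shift tool mm [138.  -13.9   8.6]
```

```bash
python3 -m pendant '[[0.018,-0.002,0.002,0],[0.018,-0.002,0.001,0],[0.018,-0.002,0.001,0],[0.018,-0.002,0.001,0],[0.018,-0.002,0.001,0],[0.018,-0.002,0.001,0],[0.01,-0.001,0.0005,0],[0,0,0,0]]' | head -2
python3 -c "
from h import *
tip(606,217,18)
t=grab('top');print(proj(t,Tw(TIP)/1000))
h=cv2.cvtColor(t['pixels'],cv2.COLOR_BGR2HSV)
for a,b,c,d in ((176,196,220,290),):
  for r in range(a,b): print(r,''.join('#' if (x[1]<45 and x[2]>120) else ('+' if x[1]<60 and x[2]>90 else '.') for x in h[r,c:d]))
"
```

```text
time_s: 44.1
ee_pos: [0.5789, -0.0082, 0.0462]
t44.1 tcp [578.9  -8.2  46.2] toolx dir 82.1 zdown [ 0.063  0.024 -0.998] F [-0.9 -0.4 -1.6] w 25.1 q6 -0.07
tip [604.8 196.   17.9] shift tool mm [20.9 -1.7  0.4]
[[262.21044793 184.66736995]]
176 ................+++...................................................
177 ...........................+.++++.++..................................
178 ..........................................++++........................
179 ......................................................+++++.....+..+..
180 ............................++........................................
181 ...........................+##..........++............................
182 ....................##########+.........+##...........................
183 .............+##+##############.........+##++.........................
184 ......+#####++##+##############..........############+................
185 +.....######++#++####++########.........+####################++.......
186 ......++++++..+..++##..########.........##.....+++#############+.+####
187 .....+##+..........++..++++++++........##+...............+++###..+####
188 ......###++#.+#+.++#####+.+.......++++.++.........................+++#
189 ......######.+#++######+.....+#++++##+..............+++...............
190 ......######++#+.+#+.........#######++................................
191 ......+####+.................+##+.....................................
192 ......................................................................
193 ......................................................................
194 ......................................................................
195 ......................................................................
```

Rod end at px (261,184.5), in line with the window (255.5,185). About 20 mm more, then down.

```bash
python3 -m pendant '[[0.01,-0.001,0,0],[0.01,-0.001,0,0],[0,0,0,0],[0,0,0.005,0],[0,0,0.005,0],[0,0,0.004,0],[0,0,0,0],[0,0,0,0]]' | tail -3
python3 -c "
from h import *
tip(602,217,2)"
python3 -m pendant '[[-0.005,0,0.001,0],[-0.01,-0.003,-0.0005,0],[-0.012,-0.003,-0.0005,0],[-0.012,-0.003,-0.0005,0],[-0.012,-0.002,-0.0005,0],[0,0,0,0],[0,0,0,0],[0,0,0,0]]' | tail -3
python3 -c "
from h import *
tip(585,14,2)
t=grab('top')
h=cv2.cvtColor(t['pixels'],cv2.COLOR_BGR2HSV)
for a,b,c,d in ((176,198,220,290),):
  for r in range(a,b): print(r,''.join('#' if (x[1]<45 and x[2]>120) else ('+' if x[1]<60 and x[2]>90 else '.') for x in h[r,c:d]))
"
```

```text
orientation: [0.755, 0.655, 0.031, 0.012]
wrist_force: [-0.3, 0.1, -2.3]
grip_width: 0.0248
t45.0 tcp [581.   10.   31.3] toolx dir 81.9 zdown [ 0.063  0.022 -0.998] F [-0.3  0.1 -2.3] w 24.8 q6 -0.03
tip [607.7 214.1   2.6] shift tool mm [ 2.  -6.1  0.3]
orientation: [0.756, 0.654, 0.031, 0.013]
wrist_force: [0.4, -0.4, -1.9]
grip_width: 0.0246
t45.8 tcp [561.1 -45.1  30.6] toolx dir 81.7 zdown [ 0.064  0.021 -0.998] F [ 0.4 -0.4 -1.9] w 24.6 q6 -0.14
tip [588.4 158.8   1.8] shift tool mm [-143.7   17.7   -3.5]
176 ................+++...................................................
177 ...........................+.++++..+..................................
178 ..........................................++++........................
179 .......................................................++++.....+.++..
180 ......................................................................
181 .....................................................................+
182 ..............................................++++....................
183 .............+...............................########
[... 367 characters left out ...]
++.........###...........
189 ......................##########+++++#+++.......++++..+++++...........
190 ......................#######################+.............+.+...++++.
191 ......................++##++##################+...........+++++..+####
192 ..................................++++++#++####........+#+........####
193 ............................................##+......+###.............
194 ............................................############..............
195 .............................................#########+...............
196 +.++..................................................................
197 ..............+..+.+..................................................
```

```bash
python3 -m pendant '[[-0.015,0.002,-0.0006,0],[-0.015,0.002,-0.0004,0],[-0.015,0.002,-0.0004,0],[-0.015,0.002,-0.0004,0],[-0.015,0.002,-0.0004,0],[-0.015,0.002,-0.0004,0],[-0.015,0.002,-0.0004,0],[0,0,0,0]]' | head -2
python3 -c "
from h import *
tip(588,6,2)"
```

```text
time_s: 46.6
ee_pos: [0.5606, -0.161, 0.0315]
t46.6 tcp [ 560.6 -161.    31.5] toolx dir 81.8 zdown [ 0.066  0.02  -0.998] F [-0.5 -0.4 -1.9] w 25.0 q6 -0.34
tip [587.8  42.9   2.6] shift tool mm [-36.5   5.5  -0.2]
```

```bash
python3 -m pendant '[[-0.015,0.002,-0.0004,0],[-0.015,0.002,-0.0004,0],[-0.006,0.001,0,0],[0.004,0,0,0],[0,0,-0.008,0],[0,0,-0.008,0],[0,0,-0.008,0],[0,0,-0.01,0]]' | head -2
python3 -m pendant '[[0,0,-0.01,-5],[0,0.01,0,-4.5],[0,0.025,0,0],[0,0.025,0,0],[0,0.025,0,0],[0,0,0,0],[0,0,0,0],[0,0,0,0]]' | head -2
python3 -c "
from h import *
tip(662,55,10)
t=grab('top')
h=cv2.cvtColor(t['pixels'],cv2.COLOR_BGR2HSV)
for a,b,c,d in ((178,250,270,335),):
  for r in range(a,b): print(r,''.join('#' if (x[1]<45 and x[2]>120) else ('+' if x[1]<60 and x[2]>90 else '.') for x in h[r,c:d]))
"
```

```text
time_s: 47.4
ee_pos: [0.5571, -0.195, 0.0664]
time_s: 48.2
ee_pos: [0.6458, -0.1922, 0.0926]
t48.2 tcp [ 645.8 -192.2   92.6] toolx dir 91.9 zdown [ 0.07   0.019 -0.997] F [-0.1  0.1 -1.9] w 24.4 q6 -0.49
tip [636.9  13.   61. ] shift tool mm [40.3 22.8 53.4]
178 .................................................................
179 ....+++++.+...++++...............................................
180 .................................................................
181 ...................+.............................................
182 .................................................................
183 .................................................................
184 ...........................................#########+............
185 ...........................................###########+..........
186 ...........................................##+......####.........
187 ............................+################........+###........
188 ....................+########################+.........##........
189 ++..................#########################+.........##........

[... 3499 characters left out ...]

240 ..................#########################..........##..........
241 ..................#########################.........+#+..........
242 ..+...............+++++####################.........##...........
243 ......++...............................+###.......+##+...........
244 ........................................+###########+............
245 .........+..............................+##########..............
246 ..............................................++.................
247 .................................................................
248 ........+........................................................
249 ........+........................................................
```

```bash
python3 -m pendant '[[0.02,0.012,0,0],[0.02,0.012,0,0],[0,0,0.01,0],[0,0,0.012,0],[0,0,0.012,0],[0,0,0.008,0],[0,0,0,0],[0,0,0,0]]' | head -2
python3 -c "
from h import *
tip(662,55,5)"
```

```text
time_s: 49.05
ee_pos: [0.664, -0.1523, 0.0469]
t49.0 tcp [ 664.  -152.3   46.9] toolx dir 91.6 zdown [ 0.06   0.02  -0.998] F [-0.1 -0.5 -1.4] w 25.2 q6 -0.42
tip [656.   53.   15.7] shift tool mm [ 1.7  5.4 11.1]
```

```bash
python3 -m pendant '[[0.002,0.006,0.004,0],[0,0,0.004,0],[0,0,0.003,0],[0,0,0.002,0],[0,0,0.001,0],[0,0,0,0],[0,0,0,0],[0,0,0,0]]'
python3 -c "
from h import *
tip(662,55,4)"
```

```text
time_s: 49.85
ee_pos: [0.6727, -0.1508, 0.0341]
orientation: [0.697, 0.716, 0.029, 0.016]
wrist_force: [-0.6, -0.8, -1.7]
grip_width: 0.025
t49.9 tcp [ 672.7 -150.8   34.1] toolx dir 91.5 zdown [ 0.063  0.019 -0.998] F [-0.6 -0.8 -1.7] w 25.0 q6 -0.41
tip [664.9  54.5   2.7] shift tool mm [ 0.6 -2.8 -1.5]
```

```bash
python3 -m pendant '[[0,0,0.001,0],[0,0,0,0],[0,0,0,0],[0,0,0,0],[0,0,0,0],[0,0,0,0],[0,0,0,0],[0,0,0,0]]' 0.2 | tail -2
python3 -m pendant '[[0,0,-0.02,0],[0,0,-0.04,0],[0,0,-0.05,0],[0,0,-0.05,0],[0,0,-0.05,0],[0,0,-0.05,0],[0,0,0,0],[0,0,0,0]]' 0.2 | head -2
python3 - <<'E'
from h import *
st()
t=grab('top'); im=grab('wrist')
h=cv2.cvtColor(t['pixels'],cv2.COLOR_BGR2HSV)
m=((h[...,1]<45)&(h[...,2]>120)).astype(np.uint8)
m[:178]=0;m[250:]=0;m[:,:280]=0;m[:,:]*=1;m[:,335:]=0
n,l,s,c=cv2.connectedComponentsWithStats(m,connectivity=8)
for k in range(1,n):
    if s[k,4]<60: continue
    px=np.argwhere(l==k)[:,::-1].astype(float); w=onz(t,px,.006)[:,:2]*1000
    mu=w.mean(0);_,_,V=np.linalg.svd(w-mu); d=V[0]*(-1 if V[0][1]>0 else 1)
    e=(w-mu)@d; lat=(w-mu)@[-d[1],d[0]]
    hi,lo=np.percentile(e,[99.5,.5]); mid=(lat.max()+lat.min())/2
    org=mu+d*(lo+35)+np.array([-d[1],d[0]])*mid
    print('len %.0f wid %.0f'%(hi-lo,np.ptp(lat)),'origin',org.round(1),'ringdir %.1f'%np.degrees(np.arctan2(d[1],d[0])))
E
```

```text
wrist_force: [-1.3, 0.1, -0.6]
grip_width: 0.0507
time_s: 51.45
ee_pos: [0.6552, -0.1557, 0.2998]
t51.5 tcp [ 655.2 -155.7  299.8] toolx dir 91.5 zdown [ 0.061  0.02  -0.998] F [-0.   0.2 -1. ] w 51.2 q6 -0.41
len 114 wid 42 origin [584.8  74.3] ringdir -88.8
len 113 wid 39 origin [524.7  68.3] ringdir -94.1
len 113 wid 38 origin [435.4  82.1] ringdir -92.3
```

```bash
python3 -c "
from h import *
go(585,62,80,91.2)"
python3 -m pendant '[[0.03,-0.01,0.02,0],[0.045,-0.013,0.02,0],[0.045,-0.013,0.02,0],[0.045,-0.013,0.02,0],[0.045,-0.013,0.02,0],[0.01,0,0.02,0],[0,0,0.02,0],[0,0,0,0]]' 0.2 | head -2
python3 -c "
from h import *
go(585,62,60,91.2)"
```

```text
t51.5 tcp [ 655.4 -155.7  299.3] toolx dir 91.5 zdown [ 0.061  0.02  -0.998] F [-0.2  0.9 -0.7] w 51.4 q6 -0.41
turn 0.3 then shift x 219.1 y -65.9 z 219.3 mm
time_s: 52.35
ee_pos: [0.5844, 0.0659, 0.1393]
t52.4 tcp [584.4  65.9 139.3] toolx dir 91.4 zdown [ 0.03   0.022 -0.999] F [-0.5  0.2 -0.5] w 51.3 q6 -0.08
turn 0.2 then shift x -3.9 y 0.5 z 79.3 mm
```

```bash
python3 -m pendant '[[-0.002,0,0.015,0],[0,0,0.015,0],[0,0,0.015,0],[0,0,0.015,0],[0,0,0.013,0],[0,0,0.01,0],[0,0,0.005,0],[0,0,0,0]]' 0.2 | head -2
python3 -c "
from h import *
go(585,62,22.5,91.2)"
```

```text
time_s: 53.15
ee_pos: [0.5873, 0.0628, 0.0426]
t53.1 tcp [587.3  62.8  42.6] toolx dir 91.1 zdown [ 0.027  0.022 -0.999] F [-0.5 -0.4 -0.1] w 50.9 q6 -0.09
turn -0.1 then shift x -0.8 y -2.3 z 20.1 mm
```

```bash
python3 -m pendant '[[0,-0.002,0.008,0],[0,0,0.006,0],[0,0,0.004,0],[0,0,0.002,0],[0,0,0,0],[0,0,0,0],[0,0,0,0],[0,0,0,0]]' 0.2 | tail -3
python3 -c "
from h import *
go(585,62,22,91.2)"
python3 -m pendant '[[0,0,0,0],[0,0,0,0],[0,0,0,0],[0,0,0,0],[0,0,0,0],[0,0,0,0],[0,0,0,0],[0,0,0,0]]' -1
```

```text
orientation: [0.7, 0.714, 0.019, 0.004]
wrist_force: [1.1, -0.8, -0.3]
grip_width: 0.0514
t54.0 tcp [588.   63.3  23.4] toolx dir 91.1 zdown [ 0.033  0.021 -0.999] F [ 1.1 -0.8 -0.3] w 51.4 q6 -0.09
turn -0.1 then shift x -1.2 y -3.0 z 1.4 mm
time_s: 54.75
ee_pos: [0.5885, 0.0632, 0.0241]
orientation: [0.7, 0.714, 0.02, 0.005]
wrist_force: [0.0, 0.7, -0.4]
grip_width: 0.0213
```

```bash
python3 -m pendant '[[0,0,-0.004,0],[0,0,-0.006,0],[0,0,-0.01,0],[0,0,-0.01,0],[0,0,-0.01,0],[0,0,-0.01,0],[0,0,-0.01,0],[0,0,0,0]]' | tail -3
python3 -c "
from h import *
st(); im=grab('wrist'); s=grab('side')
cv2.imwrite('pics/w7.png',cv2.hconcat([cv2.resize(im['pixels'][150:400,170:470],None,fx=1.3,fy=1.3),cv2.resize(s['pixels'][100:225,230:400],None,fx=2.3,fy=2.6)[:325]]))"
```

```text
orientation: [0.7, 0.714, 0.02, 0.005]
wrist_force: [-0.5, -0.1, -0.5]
grip_width: 0.0211
t55.5 tcp [586.9  61.8  90.5] toolx dir 91.1 zdown [ 0.036  0.021 -0.999] F [-0.5 -0.1 -0.5] w 21.1 q6 -0.09
```

View pics/w7.png

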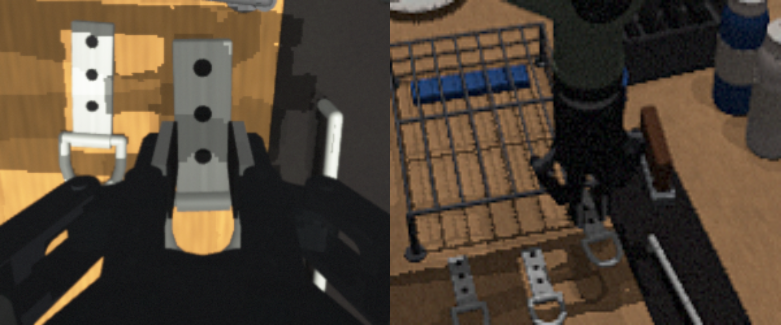

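```bash
python3 - <<'E'
from h import *
im=load('wrist')
q=onz(im,[[170+174/1.3,150+41/1.3],[170+231/1.3,150+41/1.3],[170+178/1.3,150+195/1.3],[170+228/1.3,150+193/1.3]],.0725)*1000
for x in q: print(x.round(1),Tt(x).round(1))
go(499.4,-423.8,120,-6)
E
```

```text
[576.  106.9  72.5] [44.8 -9.4 16.9]
[598.3 107.1  72.5] [44.6 12.8 17.6]
[577.4  36.9  72.5] [-25.1  -9.3  15.4]
[599.8  37.8  72.5] [-24.7  13.   16.2]
t55.6 tcp [585.7  61.9  88.7] toolx dir 91.1 zdown [ 0.033  0.021 -0.999] F [ 0.5 -0.1 -0.7] w 21.7 q6 -0.09
turn 97.1 then shift x -35.1 y 492.1 z -31.3 mm
```

```bash
python3 -m pendant '[[-0.02,0,-0.02,0],[-0.04,-0.007,-0.01,0],[-0.04,-0.007,0,0],[-0.04,-0.007,0,0],[-0.04,-0.007,0,0],[-0.04,-0.007,0,0],[-0.04,-0.007,0,0],[-0.04,-0.007,0,0]]' | head -2
python3 -m pendant '[[-0.04,-0.007,0,0],[-0.04,-0.007,0,0],[-0.04,-0.007,0,0],[-0.04,-0.007,0,0],[0,0,0,8],[0,0,0,8],[0,0,0,8],[0,0,0,8]]' | head -2
python3 -m pendant '[[0,0,0,8],[0,0,0,8],[0,0,0,8],[0,0,0,8],[0,0,0,8],[0,0,0,8],[0,0,0,8],[0,0,0,0]]' | head -2
python3 -c "
from h import *
go(501.4,-424,70,-6)"
```

```text
time_s: 56.45
ee_pos: [0.5382, -0.2431, 0.1058]
time_s: 57.25
ee_pos: [0.5065, -0.4158, 0.0917]
time_s: 58.05
ee_pos: [0.5018, -0.4116, 0.0817]
t58.0 tcp [ 501.8 -411.6   81.7] toolx dir -0.6 zdown [ 0.003  0.046 -0.999] F [-0.6 -0.4 -1.3] w 21.3 q6 0.73
turn 5.4 then shift x 0.9 y 12.4 z 11.7 mm
```

```bash
python3 -c "
from h import *
s=load('side')['pixels'];t=load('top')['pixels']
cv2.imwrite('pics/c8.png',cv2.hconcat([cv2.resize(s[290:400,235:345],None,fx=4,fy=4,interpolation=cv2.INTER_CUBIC),cv2.resize(t[230:290,395:485],None,fx=3.9,fy=440/60,interpolation=cv2.INTER_CUBIC)]))"
```

```text
(no output)
```

View pics/c8.png

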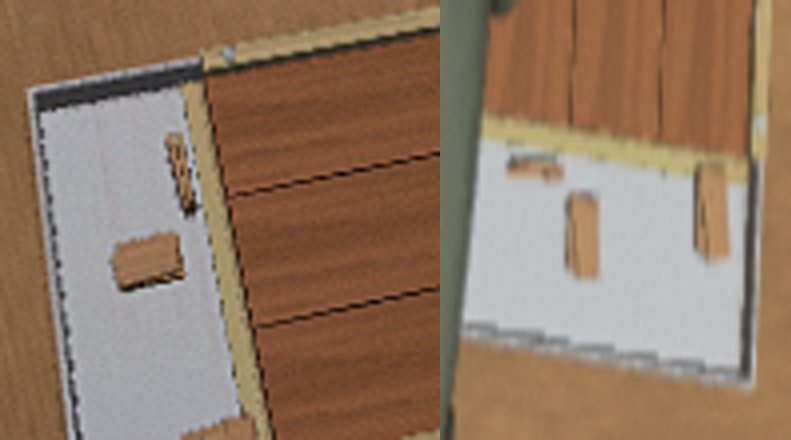

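```bash
python3 -m pendant '[[0,0.006,0,3],[0,0.006,0,2.4],[0,0,0.006,0],[0,0,0.006,0],[0,0,0.005,0],[0,0,0,0],[0,0,0,0],[0,0,0,0]]' | head -2
python3 -c "
from h import *
go(501.4,-424,49,-6)"
```

```text
time_s: 58.85
ee_pos: [0.4995, -0.4194, 0.0579]
t58.9 tcp [ 499.5 -419.4   57.9] toolx dir -5.2 zdown [-0.003  0.053 -0.999] F [-0.1  0.1 -0.8] w 21.4 q6 0.80
turn 0.8 then shift x 2.4 y 4.4 z 8.9 mm
```

```bash
python3 -m pendant '[[0.0025,0.0045,0.003,0.8],[0,0,0.003,0],[0,0,0.001,0],[0,0,0.001,0],[0,0,0,0],[0,0,0,0],[0,0,0,0],[0,0,0,0]]' | tail -3
python3 -c "
from h import *
go(501.4,-424,49,-6)"
```

```text
orientation: [0.998, -0.053, -0.002, -0.026]
wrist_force: [-0.2, -0.3, -0.0]
grip_width: 0.0208
t59.6 tcp [ 502.4 -424.8   50.3] toolx dir -6.0 zdown [-0.001  0.051 -0.999] F [-0.2 -0.3 -0. ] w 20.8 q6 0.81
turn -0.0 then shift x -1.1 y -0.7 z 1.3 mm
```

```bash
python3 -m pendant '[[0,0,0.0015,0],[0,0,0,0],[0,0,0,0],[0,0,0,0],[0,0,0,0],[0,0,0,0],[0,0,0,0],[0,0,0,0]]' | tail -3
python3 -m pendant '[[0,0,0,0],[0,0,0,0],[0,0,0,0],[0,0,0,0],[0,0,0,0],[0,0,-0.01,0],[0,0,-0.02,0],[0,0,-0.03,0]]' -0.1 | tail -3
python3 -m pendant '[[0,0,-0.04,0],[0,0,-0.04,0],[0,0,-0.01,-8],[0,0,0,-8],[0,0,0,-8],[0,0,0,-8],[0,0,0,-8],[0,0,0,-8]]' -0.1 | head -2
python3 -m pendant '[[0,0,0,-8],[0,0,0,-8],[0,0,0,-8],[0,0,0,-8],[0,0,0,-8],[0,0,0,0],[0,0,0,0],[0,0,0,0]]' -0.1 | head -2
python3 -c "
from h import *
go(524,56,100,86)"
```

```text
orientation: [0.998, -0.053, -0.002, -0.025]
wrist_force: [-1.4, -0.2, 0.8]
grip_width: 0.0213
orientation: [0.998, -0.053, -0.006, -0.03]
wrist_force: [0.0, -0.5, -0.7]
grip_width: 0.0386
time_s: 62.05
ee_pos: [0.5037, -0.4342, 0.2153]
time_s: 62.85
ee_pos: [0.5042, -0.435, 0.2226]
t62.9 tcp [ 504.2 -435.   222.6] toolx dir 85.3 zdown [ 0.01   0.038 -0.999] F [-0.3  0.6 -0.2] w 38.6 q6 -0.78
turn -0.7 then shift x 491.2 y -14.5 z 122.6 mm
```

```bash
python3 -m pendant '[[0.03,0,0,0],[0.045,0,0,0],[0.045,0,0,0],[0.045,0,0,0],[0.045,-0.002,0,0],[0.045,-0.002,0,0],[0.045,-0.002,0,0],[0.045,-0.002,0,0]]' 0.2 | head -2
python3 -m pendant '[[0.045,-0.002,0.01,0],[0.045,-0.002,0.01,0],[0.03,-0.002,0.015,0],[0,0,0.02,0],[0,0,0.02,0],[0,0,0.02,0],[0,0,0,0],[0,0,0,0]]' 0.2 | head -2
cat >> h.py <<'E'
def hang(t,box,z):
    c0,c1,r0,r1=box
    h=cv2.cvtColor(t['pixels'],cv2.COLOR_BGR2HSV)
    m=((h[...,1]<45)&(h[...,2]>110)).astype(np.uint8)
    k=np.zeros_like(m);k[r0:r1,c0:c1]=1;m*=k
    n,l,s,c=cv2.connectedComponentsWithStats(m,connectivity=8)
    for k in range(1,n):
        if s[k,4]<50: continue
        px=np.argwhere(l==k)[:,::-1].astype(float); w=onz(t,px,z)[:,:2]*1000
        mu=w.mean(0);_,_,V=np.linalg.svd(w-mu); d=V[0]; e=(w-mu)@d; 
        nn=np.array([-d[1],d[0]]);lat=(w-mu)@nn
        print('px',c[k].round(0),'len %.0f wid %.0f'%(np.ptp(e),np.ptp(lat)),'mid',(mu+d*(e.max()+e.min())/2+nn*(lat.max()+lat.min())/2).round(1),'axis %.1f'%(np.degrees(np.arctan2(d[1],d[0]))%180))
E
python3 -c "
from h import *
go(524,56,60,86)
t=grab('top')
print('out');hang(t,(280,340,178,250),.006)
print('panel');hang(t,(403,485,180,250),.03)"
```

```text
time_s: 63.65
ee_pos: [0.5279, -0.0864, 0.2366]
time_s: 64.45
ee_pos: [0.5381, 0.0496, 0.1482]
t64.5 tcp [538.1  49.6 148.2] toolx dir 83.7 zdown [ 0.024  0.035 -0.999] F [-0.3 -0.4  0.3] w 50.9 q6 0.01
turn -2.3 then shift x 5.4 y -14.5 z 88.2 mm
out
px [309. 193.] len 112 wid 48 mid [578.1  48.3] axis 83.9
panel
px [462. 217.] len 115 wid 41 mid [ 490.9 -421.6] axis 174.4
```

```bash
python3 -c "
from h import *
t=load('top')
print(proj(t,[[.538,.05,.148],[.525,.02,.006],[.435,.03,.006]]))
h=cv2.cvtColor(t['pixels'],cv2.COLOR_BGR2HSV)
for r in range(176,250,1): print(r,''.join('#' if (x[1]<45 and x[2]>110) else (' ' if x[2]<60 else '.') for x in h[r,270:345]))
"
```

```text
[[307.86323027 202.12305446]
 [318.63411777 209.69435647]
 [315.8050162  238.47189323]]
176 ...........................................  ..............................
177 ...........................................................................
178 ................................................................ ..........
179 ................................................................ ..........
180         .  ................................................................
181 .....        ..............................................................
182 ...............#...#. .....................................................
183 ..............#....#. ..................................... ...............
184 ..............#....#. ...#................................. ...............
185 ..............#....#....#.#.#.#.#...#...................... ...............
186 .......................#######.#....##.####..................#.............
187 .......................###########.######.########...#.....................
188 .............#.........#########################
[... 4207 characters left out ...]
...####..........#######................ .##...#............
242 .......##...#........................###..............  .##...#............
243 .......#..............................................  .##...#............
244 ............#. .......................................  .#....#............
245 .......#....#.........................................  .#....#............
246 ............#.........................................  .#....#............
247 .......#.............................................. ..#....#............
248 ......##...##..######................................. ..#...#.............
249 ......##...#...######................................. .......#............
```

```bash
python3 -m pendant '[[0.006,-0.007,0.01,-2.3],[0,-0.007,0.015,0],[0,-0.001,0.015,0],[0,-0.001,0.015,0],[0,0,0.015,0],[0,0,0.012,0],[0,0,0.01,0],[0,0,0,0]]' 0.2 | head -2
python3 -c "
from h import *
go(524,56,22.5,86)"
```

```text
time_s: 65.3
ee_pos: [0.528, 0.0613, 0.0583]
t65.3 tcp [528.   61.3  58.3] toolx dir 86.5 zdown [ 0.037  0.035 -0.999] F [-0.4 -0.5 -0.3] w 51.3 q6 -0.03
turn 0.5 then shift x -5.6 y -3.6 z 35.8 mm
```

```bash
python3 -m pendant '[[-0.006,-0.005,0.008,0.5],[0,0,0.008,0],[0,0,0.008,0],[0,0,0.005,0],[0,0,0.003,0],[0,0,0.001,0],[0,0,0,0],[0,0,0,0]]' 0.2 | tail -3
python3 -c "
from h import *
go(524,56,22.5,86)"
```

```text
orientation: [0.732, 0.681, 0.027, 0.001]
wrist_force: [-0.3, -0.3, -0.8]
grip_width: 0.0512
t66.1 tcp [525.4  56.1  23.7] toolx dir 85.9 zdown [ 0.04   0.035 -0.999] F [-0.3 -0.3 -0.8] w 51.2 q6 -0.04
turn -0.1 then shift x -0.2 y -1.4 z 1.2 mm
```

```bash
python3 -m pendant '[[0,0,0,0],[0,0,0,0],[0,0,0,0],[0,0,0,0],[0,0,0,0],[0,0,0,0],[0,0,0,0],[0,0,0,0]]' -1 | tail -3
python3 -m pendant '[[0,0,-0.005,0],[0,0,-0.01,0],[0,0,-0.015,0],[0,0,-0.02,0],[0,0,-0.02,0],[0,0,-0.02,0],[0,0,0,0],[0,0,0,0]]' | tail -3
python3 -c "
from h import *
im=grab('wrist')
h=cv2.cvtColor(im['pixels'],cv2.COLOR_BGR2HSV)
for r in range(160,320,6): print(r,''.join('#' if (x[1]<45 and x[2]>70) else (' ' if x[2]<60 else '.') for x in h[r,270:380:2]))
st();go(505.9,-362.1,110,-6)"
```

```text
orientation: [0.732, 0.681, 0.027, 0.002]
wrist_force: [0.4, -0.2, 0.3]
grip_width: 0.0212
orientation: [0.732, 0.681, 0.028, 0.002]
wrist_force: [0.5, -0.1, -1.1]
grip_width: 0.0215
160 .......................................................
166 .......................................................
172 .......................................................
178 .................######################................
184 .................######################................
190 .................######################................
196 .................########      ########................
202 .................########      ########................
208 .................######################................
214 .................######################................
220 .................######################................
226 .................######################................
232 .................########      ########................
238 ..................#######.     ########................
244 .............####  ###################  ####...........
250 ............#
[... 266 characters left out ...]
   .####.      .
280 .           .#     ###################    ##           
286                   ####################                 
292                   ####################                 
298                   #####################                
304                  ######################                
310                  ..##...................               
316                 ........................               
t67.8 tcp [522.1  52.8 120.9] toolx dir 86.0 zdown [ 0.044  0.034 -0.998] F [ 0.4  1.1 -1.1] w 21.0 q6 -0.04
t67.8 tcp [522.1  52.8 120.9] toolx dir 86.0 zdown [ 0.044  0.034 -0.998] F [ 0.4  1.1 -1.1] w 21.0 q6 -0.04
turn 92.0 then shift x 27.3 y 414.3 z 10.9 mm
```

```bash
python3 -m pendant '[[-0.03,0.001,0,0],[-0.04,0.001,0,0],[-0.04,0.001,0,0],[-0.04,0.001,0,0],[-0.04,0.001,0,0],[-0.04,0.001,0,0],[-0.04,0.001,0,0],[-0.04,0.001,0,0]]' | head -2
python3 -m pendant '[[-0.04,0.001,0,0],[-0.04,0.001,0,0],[-0.03,0.001,0,0],[0,0,0,8],[0,0,0,8],[0,0,0,8],[0,0,0,8],[0,0,0,8]]' | head -2
python3 -m pendant '[[0,0,0,8],[0,0,0,8],[0,0,0,8],[0,0,0,8],[0,0,0,8],[0,0,0,8],[0,0,0,4],[0,0,0,0]]' | tail -3
python3 -c "
from h import *
go(507,-362.5,70,-6)"
```

```text
time_s: 68.55
ee_pos: [0.5033, -0.2594, 0.0982]
time_s: 69.35
ee_pos: [0.4914, -0.3771, 0.0779]
orientation: [0.995, -0.088, -0.004, -0.037]
wrist_force: [-0.2, 0.3, -1.8]
grip_width: 0.0213
t70.2 tcp [ 484.9 -370.6   62.6] toolx dir -10.0 zdown [-0.001  0.075 -0.997] F [-0.2  0.3 -1.8] w 21.3 q6 0.90
turn -4.0 then shift x 21.1 y -10.3 z -7.4 mm
```

```bash
python3 -m pendant '[[0,0,-0.012,-4],[0.01,-0.005,0,0],[0.011,-0.005,0,0],[0,0,0,0],[0,0,0,0],[0,0,0,0],[0,0,0,0],[0,0,0,0]]' | tail -3
python3 -c "
from h import *
go(507,-362.5,50,-6)"
```

```text
orientation: [0.998, -0.051, -0.006, -0.041]
wrist_force: [-0.0, 0.1, -0.8]
grip_width: 0.0213
t71.0 tcp [ 506.8 -359.7   69. ] toolx dir -5.8 zdown [-0.008  0.082 -0.997] F [-0.   0.1 -0.8] w 21.3 q6 0.87
turn 0.2 then shift x 0.5 y 2.7 z 19.0 mm
```

```bash
python3 -m pendant '[[0.001,0.004,0.005,0.2],[0,0.001,0.005,0],[0,0,0.004,0],[0,0,0.002,0],[0,0,0.001,0],[0,0,0,0],[0,0,0,0],[0,0,0,0]]' | tail -3
python3 -c "
from h import *
go(507,-364,50,-6)"
```

```text
orientation: [0.998, -0.053, -0.006, -0.04]
wrist_force: [-1.1, 0.6, 1.4]
grip_width: 0.0214
t71.8 tcp [ 506.7 -364.6   51.3] toolx dir -6.0 zdown [-0.008  0.081 -0.997] F [-1.1  0.6  1.4] w 21.4 q6 0.86
turn -0.0 then shift x 0.2 y -0.6 z 1.3 mm
```

```bash
python3 -m pendant '[[0,0,0,0],[0,0,0,0],[0,0,0,0],[0,0,0,0],[0,0,0,0],[0,0,-0.01,0],[0,0,-0.02,0],[0,0,-0.03,0]]' -0.1 | tail -3
python3 -m pendant '[[0,0,-0.04,0],[0,0,-0.05,0],[0,0,-0.04,-8],[0,0,0,-8],[0,0,0,-8],[0,0,0,-8],[0,0,0,-8],[0,0,0,-8]]' -0.1 | head -2
python3 -m pendant '[[0,0,0,-8],[0,0,0,-8],[0,0,0,-8],[0,0,0,-8],[0,0,0,-8],[0,0,0,-5],[0,0,0,0],[0,0,0,0]]' -0.1 | head -2
python3 -c "
from h import *
go(435,70,150,87.7)"
```

```text
orientation: [0.998, -0.053, -0.01, -0.044]
wrist_force: [-0.0, -0.6, 0.4]
grip_width: 0.0381
time_s: 73.35
ee_pos: [0.509, -0.3817, 0.2579]
time_s: 74.15
ee_pos: [0.509, -0.3822, 0.2653]
t74.2 tcp [ 509.  -382.2  265.3] toolx dir 90.7 zdown [ 0.003  0.069 -0.998] F [ 0.3 -0.9  0.6] w 38.6 q6 -0.82
turn 3.0 then shift x 448.8 y -92.1 z 115.3 mm
```

```bash
python3 -m pendant '[[0.03,-0.006,0.003,3],[0.049,-0.01,0.004,0],[0.049,-0.01,0.004,0],[0.049,-0.01,0.004,0],[0.049,-0.01,0.004,0],[0.049,-0.01,0.004,0],[0.049,-0.01,0.004,0],[0.049,-0.01,0.004,0]]' 0.2 | head -2
python3 -c "
from h import *
go(435,70,150,87.7)"
```

```text
time_s: 74.95
ee_pos: [0.4509, -0.0078, 0.2609]
t75.0 tcp [450.9  -7.8 260.9] toolx dir 86.0 zdown [ 0.012  0.064 -0.998] F [ 0.8 -0.2  0. ] w 51.4 q6 -0.20
turn -1.7 then shift x 77.1 y -19.0 z 110.9 mm
```

```bash
python3 -m pendant '[[0.03,-0.006,0.02,-1],[0.03,-0.006,0.02,-0.7],[0.016,-0.006,0.02,0],[0,0,0.02,0],[0,0,0.02,0],[0,0,0.02,0],[0,0,0.015,0],[0,0,0,0]]' 0.2 | head -2
python3 -c "
from h import *
go(435,70,23,87.7)
t=grab('top')
h=cv2.cvtColor(t['pixels'],cv2.COLOR_BGR2HSV)
for r in range(228,250,1): print(r,''.join('#' if (x[1]<45 and x[2]>110) else (' ' if x[2]<60 else '.') for x in h[r,270:345]))
hang(t,(403,485,180,250),.03)
"
```

```text
time_s: 75.75
ee_pos: [0.438, 0.0882, 0.1319]
t75.8 tcp [438.   88.2 131.9] toolx dir 87.8 zdown [ 0.022  0.065 -0.998] F [-0.5  0.9  0.4] w 51.4 q6 -0.03
turn 0.1 then shift x -18.3 y -2.3 z 108.9 mm
228 ...........................................................................
229 ...........................................................................
230 ...........................................................................
231 ...........................................................................
232 ...........................................................................
233 ..........###...#........#.................................................
234 .#........############..#...#....#.........................................
235 ..........#########.#########.##.#.#.#####.#........#......................
236 ..........#############################.##.#...............................
237 ..........##################################...............................
238 .........####################################..............................
239 .........######
[... 282 characters left out ...]
..................
243 ....... .####################################..............................
244 ....... .#.################.################........#......................
245 .....#...###################################. .............................
246 ....... .#######.######.####################. .............................
247 #...... ....##.##################.##########. .............................
248 ....... ...#......#...#.####.#.############.. .............................
249 ..................................#..#...##.. .............................
px [442. 216.] len 113 wid 41 mid [ 496.3 -360.4] axis 174.3
px [462. 217.] len 115 wid 41 mid [ 490.9 -421.7] axis 174.4
```

```bash
python3 -m pendant '[[-0.018,-0.003,0.01,0],[0,-0.001,0.015,0],[0,-0.001,0.015,0],[0,0,0.015,0],[0,0,0.015,0],[0,0,0.01,0],[-0.004,0,0.006,0],[0,0,0,0]]' 0.2 | head -2
python3 -c "
from h import *
go(435,69,23,87.7)"
```

```text
time_s: 76.6
ee_pos: [0.4464, 0.0696, 0.0539]
t76.6 tcp [446.4  69.6  53.9] toolx dir 87.5 zdown [ 0.047  0.063 -0.997] F [-0.2  0.4 -0.9] w 51.1 q6 -0.09
turn -0.2 then shift x -1.1 y -11.4 z 30.9 mm
```

```bash
python3 -m pendant '[[-0.002,-0.006,0.006,0],[0,-0.006,0.006,0],[0,0,0.006,0],[0,-0.001,0.006,0],[0,0,0.004,0],[0,0,0,0],[0,0,0,0],[0,0,0,0]]' 0.2 | tail -3
python3 -c "
from h import *
go(435,69,23,87.7)"
```

```text
orientation: [0.723, 0.69, 0.04, -0.006]
wrist_force: [-0.4, 0.3, 1.3]
grip_width: 0.051
t77.4 tcp [435.1  69.8  24.4] toolx dir 87.5 zdown [ 0.05   0.063 -0.997] F [-0.4  0.3  1.3] w 51.0 q6 -0.10
turn -0.2 then shift x -0.8 y -0.1 z 1.4 mm
```

```bash
python3 -m pendant '[[0,0,0.001,0],[0,0,0,0],[0,0,0,0],[0,0,0,0],[0,0,0,0],[0,0,0,0],[0,0,0,0],[0,0,0,0]]' -1 | tail -3
python3 -m pendant '[[0,0,-0.005,0],[0,0,-0.01,0],[0,0,-0.015,0],[0,0,-0.02,0],[0,0,-0.025,0],[0,0,-0.025,0],[0,0,-0.015,0],[0,0,0,0]]' | tail -3
python3 -c "
from h import *
im=grab('wrist')
h=cv2.cvtColor(im['pixels'],cv2.COLOR_BGR2HSV)
for r in range(160,320,6): print(r,''.join('#' if (x[1]<45 and x[2]>70) else (' ' if x[2]<60 else '.') for x in h[r,270:380:2]))
go(513,-302,110,87.5)"
```

```text
orientation: [0.723, 0.69, 0.041, -0.005]
wrist_force: [-0.6, 0.9, 0.5]
grip_width: 0.0214
orientation: [0.723, 0.69, 0.041, -0.004]
wrist_force: [0.4, -0.5, -0.9]
grip_width: 0.0216
160 .......................................................
166 .......................................................
172 .......................................................
178 .................######################................
184 .................######################................
190 .................########## ###########................
196 .................#######.       #######................
202 .................#########     ########................
208 .................######################................
214 .................######################................
220 .................######################................
226 .................##########. .#########................
232 .................########       #######................
238 ..................########    #########................
244 ...............    ###################  ...............
250 .............
[... 159 characters left out ...]
...
268 ...                ..#...       .####      ..        ..
274 ..                 #.###..############                .
280 .            .     .##################     .           
286                   .###################                 
292                   ####################                 
298                   #####################                
304                   #####################                
310                  .......................               
316                 ........................               
t79.0 tcp [428.6  62.1 145.8] toolx dir 87.5 zdown [ 0.051  0.063 -0.997] F [ 0.7  0.5 -0.7] w 21.4 q6 -0.09
turn -0.0 then shift x -360.1 y 100.2 z 35.8 mm
```

```bash
python3 -m pendant '[[-0.03,0.008,0,0],[-0.04,0.011,0,0],[-0.04,0.011,0,0],[-0.04,0.011,0,0],[-0.04,0.011,0,0],[-0.04,0.011,0,0],[-0.04,0.011,0,0],[-0.04,0.011,0,0]]' | head -2
python3 -m pendant '[[-0.03,0.011,0,0],[0,0,0,8],[0,0,0,8],[0,0,0,8],[0,0,0,8],[0,0,0,8],[0,0,0,8],[0,0,0,8]]' | head -2
python3 -m pendant '[[0,0,0,8],[0,0,0,8],[0,0,0,8],[0,0,0,8],[0,0,0,5],[0,0,0,0],[0,0,0,0],[0,0,0,0]]' | tail -3
python3 -c "
from h import *
go(513.5,-302,75,-6)"
```

```text
time_s: 79.85
ee_pos: [0.4961, -0.2537, 0.1193]
time_s: 80.65
ee_pos: [0.5003, -0.2885, 0.103]
orientation: [0.995, -0.082, -0.001, -0.049]
wrist_force: [-0.5, -0.3, -0.3]
grip_width: 0.0212
t81.5 tcp [ 493.8 -282.8   90.9] toolx dir -9.4 zdown [ 0.007  0.098 -0.995] F [-0.5 -0.3 -0.3] w 21.2 q6 0.98
turn -3.4 then shift x 21.6 y 17.0 z 15.9 mm
```

```bash
python3 -m pendant '[[0.011,0.009,0,-3.4],[0.011,0.009,0,0],[0,0,0.008,0],[0,0,0.008,0],[0,0,0.004,0],[0,0,0,0],[0,0,0,0],[0,0,0,0]]' | tail -3
python3 -c "
from h import *
go(513.5,-302.6,52,-6)"
```

```text
orientation: [0.997, -0.049, -0.002, -0.052]
wrist_force: [0.9, 0.3, -0.2]
grip_width: 0.0214
t82.2 tcp [ 510.7 -298.4   64.6] toolx dir -5.6 zdown [ 0.001  0.103 -0.995] F [ 0.9  0.3 -0.2] w 21.4 q6 0.91
turn 0.4 then shift x 3.2 y 3.8 z 12.6 mm
```

```bash
python3 -m pendant '[[0.003,0.005,0.004,0.4],[0,0,0.003,0],[0,0,0.002,0],[0,0,0.001,0],[0,0,0,0],[0,0,0,0],[0,0,0,0],[0,0,0,0]]' | tail -3
python3 -c "
from h import *
go(513.5,-302.6,51,-6)"
```

```text
orientation: [0.997, -0.053, -0.002, -0.051]
wrist_force: [-0.2, 0.3, -0.7]
grip_width: 0.0211
t83.0 tcp [ 513.9 -303.4   54.1] toolx dir -6.0 zdown [ 0.002  0.102 -0.995] F [-0.2  0.3 -0.7] w 21.1 q6 0.92
turn -0.0 then shift x -0.5 y -0.8 z 3.1 mm
```

```bash
python3 -m pendant '[[0,0,0.0015,0],[0,0,0.001,0],[0,0,0.001,0],[0,0,0,0],[0,0,0,0],[0,0,0,0],[0,0,0,0],[0,0,0,0]]' | tail -3
python3 -m pendant '[[0,0,0,0],[0,0,0,0],[0,0,0,0],[0,0,0,0],[0,0,0,0],[0,0,-0.01,0],[0,0,-0.02,0],[0,0,-0.03,0]]' -0.1 | tail -3
python3 -m pendant '[[0,0,-0.04,0],[0,0,-0.05,0],[0,0,-0.05,-8],[0,0,0,-8],[0,0,0,-8],[0,0,0,-8],[0,0,0,-8],[0,0,0,-8]]' 0.2 | head -2
python3 -m pendant '[[0.04,0,0,-8],[0.04,0,0,-8],[0.04,0,0,-8],[0.04,0,0,-8],[0.04,0,0,0],[0.04,0,0,0],[0.04,0,0,0],[0,0,0,0]]' 0.2 | head -2
python3 -c "
from h import *
st()
t=grab('top');s=grab('side')
hang(t,(403,485,180,250),.03)
print('hook tip/rod');hang(t,(295,365,158,178),.025)
print('tape etc changed px:')
cv2.imwrite('pics/f.png',cv2.hconcat([cv2.resize(t['pixels'][135:290,170:490],(480,290)),cv2.resize(s['pixels'][280:400,235:415],(320,290))]))"
```

```text
orientation: [0.997, -0.053, -0.001, -0.051]
wrist_force: [-0.7, 0.9, 1.2]
grip_width: 0.0217
orientation: [0.997, -0.053, -0.006, -0.054]
wrist_force: [-0.1, -0.7, -0.1]
grip_width: 0.0384
time_s: 85.45
ee_pos: [0.514, -0.3256, 0.2682]
time_s: 86.25
ee_pos: [0.6322, -0.0721, 0.3003]
t86.2 tcp [632.2 -72.1 300.3] toolx dir 77.0 zdown [ 0.018  0.091 -0.996] F [-0.4 -0.8 -0.7] w 51.6 q6 -0.07
px [422. 213.] len 115 wid 41 mid [ 504.9 -298.5] axis 175.8
px [442. 216.] len 113 wid 41 mid [ 496.3 -360. ] axis 174.9
px [462. 217.] len 115 wid 41 mid [ 490.9 -421.6] axis 174.4
hook tip/rod
px [345. 168.] len 64 wid 10 mid [654.5 -64.5] axis 162.9
px [350. 167.] len 64 wid 8 mid [654.7 -80.3] axis 162.9
px [322. 163.] len 94 wid 7 mid [668.8   7.6] axis 92.8
tape etc changed px:
```

View pics/f.png

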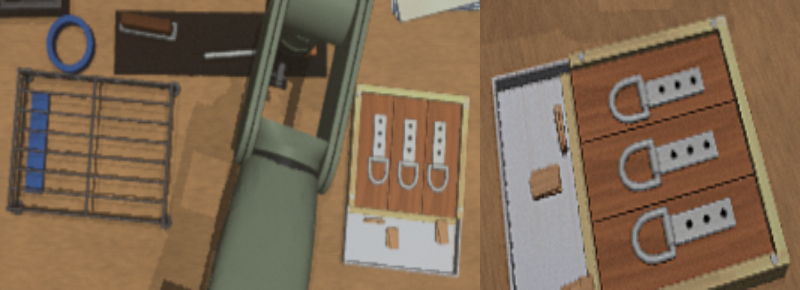

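```bash
python3 - <<'E'
from h import *
im=grab('wrist');t=load('top')
h=cv2.cvtColor(im['pixels'],cv2.COLOR_BGR2HSV)
m=((h[...,2]<75)&(h[...,1]<130)).astype(np.uint8)
def rects(im,m,z,amin):
    n,l,s,c=cv2.connectedComponentsWithStats(m)
    for k in range(1,n):
        if s[k,4]<amin: continue
        w=(onz(im,np.argwhere(l==k)[:,::-1].astype(float),z)[:,:2]*1000).astype(np.float32)
        r=cv2.minAreaRect(w); print(s[k,:4],'centre',np.round(r[0],1),'size',np.round(r[1],0),'ang %.0f'%r[2])
mo=((h[...,0]<14)&(h[...,1]>150)).astype(np.uint8); print('brown (handle/grip) wrist'); rects(im,mo,.04,300)
a=cv2.cvtColor(t['pixels'],cv2.COLOR_BGR2HSV)
mc=((a[...,1]>60)).astype(np.uint8); k=np.zeros_like(mc)
quad=(proj(t,np.array([[*(np.array([495+.9945*x+.1045*y,-361-.1045*x+.9945*y])/1000),.01] for x,y in((-117,108),(-117,-108),(-180,-108),(-180,108))]))).astype(np.int32)
cv2.fillPoly(k,[quad],1); print('chips in trough'); rects(t,mc*k,.012,8)
hp=np.array([495,-361])
for p in ((504.9,-298.5),(496.3,-360),(490.9,-421.6)):
    d=np.array(p)-hp; print('hanger mid holder',round(.9945*d[0]-.1045*d[1],1),round(.1045*d[0]+.9945*d[1],1))
E
```

```text
brown (handle/grip) wrist
[341   0  20  29] centre [712.3 134.1] size [32. 24.] ang 77
[347 192  31  55] centre [ 672.4 -130.9] size [26. 79.] ang 2
[475 254  46  43] centre [ 849.3 -254.8] size [65. 55.] ang 39
[511 283  64  57] centre [ 916.9 -337.4] size [83. 96.] ang 39
[267 311  71  36] centre [ 542.3 -288.8] size [ 64. 108.] ang 83
chips in trough
[413 252  13   2] centre [ 387.4 -290. ] size [37.  3.] ang 89
[427 257   9  11] centre [ 357.7 -326.3] size [25. 31.] ang 88
[460 257   9   9] centre [ 359.5 -428.7] size [25. 25.] ang 88
hanger mid holder 3.3 63.2
hanger mid holder 1.2 1.1
hanger mid holder 2.3 -60.7
```

```bash
python3 -c "
from bench import ctrl
print(ctrl.sign_off(), ctrl.observe()['time_s'])"
```

```text
the job is handed in; nothing more can be done
the job is handed in; nothing more can be done
```

The job is done and handed in, at about 86 s of the 210 s allowed.

- **Chips:** I pushed all three chips off the panel with the scraper in two passes. All three are in the trough and the panel is clear. One stands on edge and one has an end up against the panel side. I judged them to be fully in the trough and did not nudge them.
- **Hangers:** I drew all three out with the hooked rod, then picked up each one only once it was outside the guard. They lie on the panel about 61–62 mm apart, with their middles within 4 mm of the panel's mid-line. Their axes measure 175.8°, 174.9° and 174.4° against the panel's 174°, so the worst is about 2° off square.
- **Tools:** The scraper and the hooked rod are back on the rubber mat. The last wrist image shows the rod's handle upright, 26 × 79 mm as it should be. The strip and the tape roll look unmoved in the last picture.

- **Knocked hanger:** One hanger was knocked aside inside the guard while I was scraping, so I measured its position again before hooking it.
- **Tool tilt:** The tool picked up a lean of up to about 6° over the run. The third hanger was therefore released slightly tilted, but it appears flat in the final picture. Its flatness was checked only by eye.

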